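# Turn and lock the control board in its rework frame, then fit its plug-in modules

## Task

The tester's control board sits in the rework frame with its soldered back up. Swing it right over by its red handle until the side with the three black module sleeves lies level on top against the stop, then lock the frame by turning the yellow knob on the post clockwise as far as it goes. Then slide every plug-in module from the mat, bolt end first, into a sleeve of its own, and turn the orange cam lock of each filled sleeve half a turn clockwise so that its hook draws the module's bolt in tight and stays closed; leave the tweezers, loupe and feeler gauge where they lie.

Things in the scene. Friction and masses are not known exactly. Their poses are not given: they have to be found in the camera images.
- cradle (a joint): turning of the board about its long axis (y of axis_mid, horizontal): 0 = soldered back up, red handle on the robot's side (-x); grows as the handle swings up over the top and away from the robot; 3.14 = sleeves up and level, at the stop. Light friction (0.13 N m, 1.5 N at the handle) keeps it where it is left while the knob is slack
- axis_mid (a point): point half-way along the turning axis, 90 mm above the bench, on the fixed stand: z up, y along the turning axis, x level and away from the robot (the way modules slide in). Stand: base plate 125 x 306 mm, 8 mm thick; two grey posts 126 mm either way along y. The board is 116 mm across (x) and 196 mm long (y)
- flip_handle (a point): centre of the red round handle for swinging the board: a cylinder 17 mm in diameter, 24 mm long (along y), 85 mm from the turning axis, on a 9 mm wide stem in the middle of the board's long edge; the edge rail ends 24 mm short of this point. Grip its two flat ends, fingers closing along y, and lead it in an arc round the axis: it turns between the fingers
- lock_knob (a joint): angle of the yellow rotation knob on the left (+y) post: 0 = slack, grows clockwise seen from above, stops at 1.6; it begins to grip at 0.4 and the board is locked from 1.25 on. Turning it takes up to 0.2 N m
- lock_grip (a point): centre of the grip of the yellow knob, on its upright axis, 146 mm above the bench: a bar 40 mm long, 10 mm thick and 20 mm high, with a thin black line on top; the point's x axis runs along the bar and turns with it. Post and knob hub begin 11 mm below this point
- mat_mid (a point): middle of the top of the blue-grey antistatic mat, 210 (x) x 235 (y) mm, 2 mm thick, on which the modules lie
- bay_1_home (a point): where module_N_grip stands when home in sleeve 1 (1 at the -y end, 2 middle, 3 at +y; 58 mm apart). Turns with the board: x = way in, z = normal of the sleeve side (up once turned over). Sleeve: open mouth 30 mm before this point, outer 12 mm flared; 42.4 mm wide inside; floor 46 mm, underside of roof lips 28 mm, their top 25 mm below this point; a 30 mm slot between the lips passes the fin
- cam_1 (a joint): cam lock of sleeve 1: 0 = open, grows clockwise seen from above (sleeves up), 3.14 = closed, at its stop. From about 1.2 to 2.7 its hook catches the pin of a module's bolt and draws the module the last 4.5 mm home against spring contacts (3 to 5 N); it must be near 0 (below 0.4) for the pin to enter. Needs up to 0.15 N m; stays where it is left
- cam_1_grip (a point): centre of the orange wing grip of cam lock 1, on its axis, 49.5 mm beyond bay_1_home along the way in: a bar 34 mm long, 9 mm thick, 18 mm high, its top 8 mm above and the metal disc (47 mm across) under it 10 mm below this point; the point's x axis runs along the bar and turns with it
- bay_2_home (a point): where module_N_grip stands when home in sleeve 2 (1 at the -y end, 2 middle, 3 at +y; 58 mm apart). Turns with the board: x = way in, z = normal of the sleeve side (up once turned over). Sleeve: open mouth 30 mm before this point, outer 12 mm flared; 42.4 mm wide inside; floor 46 mm, underside of roof lips 28 mm, their top 25 mm below this point; a 30 mm slot between the lips passes the fin
- cam_2 (a joint): cam lock of sleeve 2: 0 = open, grows clockwise seen from above (sleeves up), 3.14 = closed, at its stop. From about 1.2 to 2.7 its hook catches the pin of a module's bolt and draws the module the last 4.5 mm home against spring contacts (3 to 5 N); it must be near 0 (below 0.4) for the pin to enter. Needs up to 0.15 N m; stays where it is left
- cam_2_grip (a point): centre of the orange wing grip of cam lock 2, on its axis, 49.5 mm beyond bay_2_home along the way in: a bar 34 mm long, 9 mm thick, 18 mm high, its top 8 mm above and the metal disc (47 mm across) under it 10 mm below this point; the point's x axis runs along the bar and turns with it
- bay_3_home (a point): where module_N_grip stands when home in sleeve 3 (1 at the -y end, 2 middle, 3 at +y; 58 mm apart). Turns with the board: x = way in, z = normal of the sleeve side (up once turned over). Sleeve: open mouth 30 mm before this point, outer 12 mm flared; 42.4 mm wide inside; floor 46 mm, underside of roof lips 28 mm, their top 25 mm below this point; a 30 mm slot between the lips passes the fin
- cam_3 (a joint): cam lock of sleeve 3: 0 = open, grows clockwise seen from above (sleeves up), 3.14 = closed, at its stop. From about 1.2 to 2.7 its hook catches the pin of a module's bolt and draws the module the last 4.5 mm home against spring contacts (3 to 5 N); it must be near 0 (below 0.4) for the pin to enter. Needs up to 0.15 N m; stays where it is left
- cam_3_grip (a point): centre of the orange wing grip of cam lock 3, on its axis, 49.5 mm beyond bay_3_home along the way in: a bar 34 mm long, 9 mm thick, 18 mm high, its top 8 mm above and the metal disc (47 mm across) under it 10 mm below this point; the point's x axis runs along the bar and turns with it
- module_1_grip (a point): module 1 (may be absent), 0.14 kg: point in its blue fin, 46 mm above the underside. Fin in the module's middle, 26 (x) x 12 (y) mm, top 14 mm above this point. Grey body 60 (x) x 40 (y) x 16 mm; flat steel bolt sticks out 14.5 mm at the +x end (goes in first), its upright 6 mm pin 40.5 mm ahead of the fin; z up. The spring contacts stop it 4.5 mm short of home; pushed farther it springs back
- module_2_grip (a point): module 2 (may be absent), 0.14 kg: point in its blue fin, 46 mm above the underside. Fin in the module's middle, 26 (x) x 12 (y) mm, top 14 mm above this point. Grey body 60 (x) x 40 (y) x 16 mm; flat steel bolt sticks out 14.5 mm at the +x end (goes in first), its upright 6 mm pin 40.5 mm ahead of the fin; z up. The spring contacts stop it 4.5 mm short of home; pushed farther it springs back
- module_3_grip (a point): module 3 (may be absent), 0.14 kg: point in its blue fin, 46 mm above the underside. Fin in the module's middle, 26 (x) x 12 (y) mm, top 14 mm above this point. Grey body 60 (x) x 40 (y) x 16 mm; flat steel bolt sticks out 14.5 mm at the +x end (goes in first), its upright 6 mm pin 40.5 mm ahead of the fin; z up. The spring contacts stop it 4.5 mm short of home; pushed farther it springs back
- tweezers: steel tweezers, 124 mm long, lying flat; a bystander, not to be disturbed
- loupe: black stand magnifier, 39 mm across, 34 mm high; a bystander, not to be disturbed
- feeler_gauge: closed steel feeler gauge, 95 mm long, lying flat; a bystander, not to be disturbed
There are look-alikes about, which are no part of the job. Leave any purple look-alike of the part that bears module_3_grip alone.

How it is judged:
By the outcome, as a careful person would: the job done as asked, in the order asked, and still so for the second after the job is handed in, with the robot touching nothing.
Of module_1, module_2, module_3 only 2 to 3 are there at a start; the rules pass over those that are not, and their reading is None.
At some moment in a run one of module_1, module_2, module_3 may be knocked a few centimetres aside while the robot is not near it.
Once in a run the grip may slacken for a moment while it holds something.
It also fails if it takes over 210 s, if anything falls off the work surface, if the arm or the gripper's body presses on something with over 40 N, if the wrist force passes 120 N, or if a joint passes its speed limit or range.

## Robot

A 6-joint arm with a two-finger parallel gripper is mounted at the origin on a cart in front of the work surface, level with it; the furniture and walls round the work are solid. World frame = base frame: x ahead of the robot, y to its left, z up, the work surface at z = 0. Lengths are in m, angles in rad, forces in N, time in s.
With the tool pointing down it reaches from about 0.375 to 0.9 m from the base axis. Payload 3.1 kg.
Tool frame: the origin (TCP) lies midway between the tips of the shut fingers; the grasp point (between the pads) lies env.pinch_z behind it (env.pinch_z is the distance from the TCP to the grasp point, in m); z points along the fingers, y is the direction in which the jaws open and shut (so a half turn about z gives the same grasp; the last joint's range is limited). The gripper opens to 87 mm and grips with 3 to 60 N. Pads are 19 mm wide; open, the fingers measure 117 mm over their backs; the gripper's body (75 mm by 190 mm) begins 51 mm behind the grasp point.
Start: joints at [-1.323, 0.527, 1.433, -0, 1.181, -0.178], TCP at [0.258, -0.569, 0.223] pointing down, gripper open.
Joint ranges: [-3.08, 3.08], [-0.75, 2.2], [0.22, 2.44], [-1.43, 4.57], [0, 2.65], [-2.85, 2.85]. Speed limits (rad/s): [2.79, 2.79, 3.14, 3.14, 3.14, 3.14].

## Interface

Orientations are given as a unit quaternion [w, x, y, z].
In Python, from rig import env, open_jaws, gripper_close, ik, optics gives the robot as it stands. Calls block until the motion is done:
- env.goto(position, orientation): joint-space move of the TCP to a pose.
- env.move_l(position, frame=None, velocity=0.15): straight line of the TCP; frame=None keeps the orientation; velocity is the mean speed in m/s.
- env.goto_joints(angles): joint-space move.
- open_jaws() and gripper_close(grasp_force=None): open the fingers fully, or close them until they stop; grasp_force is the grip in N (None keeps the last).
- env.pause(seconds).
- ik(position, orientation): joint angles nearest the present ones, or None.
- env.get_state(): the state.
- optics.grab_frame(name): name is "scene" or "top" or "wrist"; returns the picture (480x640x3 uint8, red, green, blue); there is no depth.
- optics.camera_params(name): a dict with "fovy" (degrees; the focal length in pixels is half the picture's height over the tangent of half this angle, whatever the lens; pixels are square), "cx", "cy" (the principal point, pixels), "extrinsics" (4x4, takes a point from world to camera coordinates). Camera axes: x right, y down, z forward; pixel columns grow to the right and rows downward; lengths in m; the calibration is good to about 2 mm. A picture is of the moment at which its call begins: read the wrist's pose just before it. camera_params takes no time and is no camera call; for the wrist camera it gives the pose at the moment of the call.
A pose or a line that the arm cannot do raises env.Unreachable and nothing moves.
- env.sign_off(): hands the job in, once; it reports no verdict.
The state is a dict: "time_s": time; "joints": joint angles; "qvel": joint speeds; "joint_efforts": joint torques, N m; "eef_pos": TCP position; "tcp_rot": TCP orientation; "wrist_force": force on the tool from outside, world axes, zero at the start; "torque": the same for the moment, N m; "gripper_width": opening from 0.0 (shut) to 1.0 (fully open).
Only numpy, scipy, OpenCV 4.12 (cv2) and the standard library are available. Lean on these libraries where they do the work, as an engineer would, in place of code of your own. Each camera call takes 0.05 s, during which the arm holds its last target.

## Working session

There is one attempt and no reset: what is moved stays moved. The work goes in short steps, each a Python script; the robot and the scene stay as the last script left them, time stands still between calls to the robot, and variables do not carry over. Pictures are saved under pics/ and viewed, and the job is handed in when it is done.

```bash
ls; mkdir -p pics; python3 - <<'E'
from rig import env, optics
import cv2
s=env.get_state(); print(s, env.pinch_z)
for n in ("scene","top","wrist"):
    p=optics.camera_params(n); print(n,p)
    cv2.imwrite(f"pics/{n}0.png",optics.grab_frame(n)[:,:,::-1])
E
```

```text
pics
{'time_s': 0.0, 'joints': array([-1.32352063e+00,  5.28474011e-01,  1.43386062e+00, -6.32379342e-05,
        1.18136340e+00, -1.78455709e-01]), 'qvel': array([ 0.00052438, -0.00084731, -0.00112061,  0.00248446,  0.00023538,
        0.00067767]), 'joint_efforts': array([ 4.93865718e-04, -4.40040386e+01, -1.76590168e+01,  6.33427408e-02,
        5.81970939e-02, -1.71301176e-04]), 'eef_pos': array([ 0.25797716, -0.56850034,  0.22158005]), 'tcp_rot': array([-1.05105881e-03,  9.77426431e-01,  2.11273434e-01, -6.54373570e-05]), 'wrist_force': array([ 0.2454243 ,  0.32171844, -0.41806593]), 'torque': array([-0.00276403, -0.00932522,  0.00526992]), 'gripper_width': 0.9987796001914038} 0.0187
scene {'fovy': 55.7151579755566, 'cx': 321.417943075799, 'cy': 236.70434557963864, 'extrinsics': array([[-0.86175715, -0.50704628,  0.01669404,  0.49891417],
       [-0.33206282,  0.53887262, -0.77417736,  0.27004286],
       [ 0.38354779, -0.67269635, -0.63274855,  1.05286727],
       [ 0.        ,  0.        ,  0.        ,  1.        ]])}
top {'fovy': 57.20196061252212, 'cx': 323.02047152240766, 'cy': 242.65187471900205, 'extrinsics': array([[-3.04513328e-03, -9.99772853e-01,  2.10942894e-02,
        -4.72171934e-03],
       [-9.88568013e-01, -1.70219643e-04, -1.50775514e-01,
         6.06474588e-01],
       [ 1.50744857e-01, -2.13122713e-02, -9.88342944e-01,
         1.15667926e+00],
       [ 0.00000000e+00,  0.00000000e+00,  0.00000000e+00,
         1.00000000e+00]])}
wrist {'fovy': 62.26907236483232, 'cx': 320.7427003396619, 'cy': 240.3169487906654, 'extrinsics': array([[ 0.41372635, -0.91039786, -0.00249846, -0.62387769],
       [-0.87912598, -0.40022512,  0.25876122, -0.03121272],
       [-0.2365756 , -0.10485988, -0.96593809,  0.3896487 ],
       [ 0.        ,  0.        ,  0.        ,  1.        ]])}
```

View pics/top0.png

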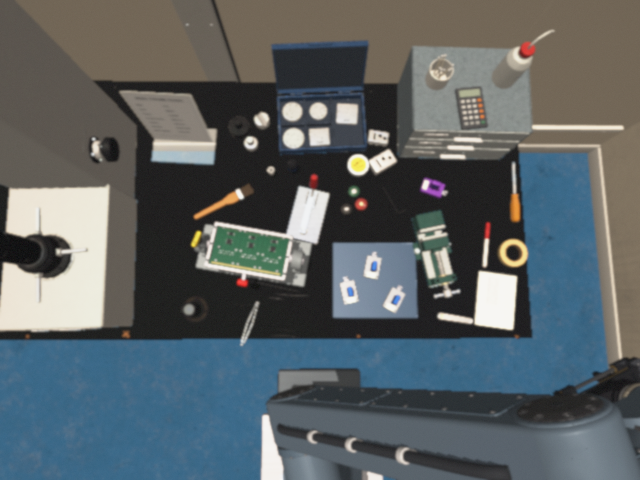

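View pics/scene0.png

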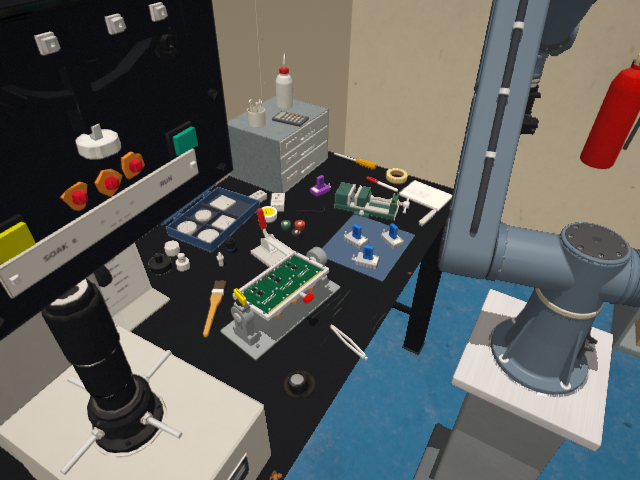

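View pics/wrist0.png

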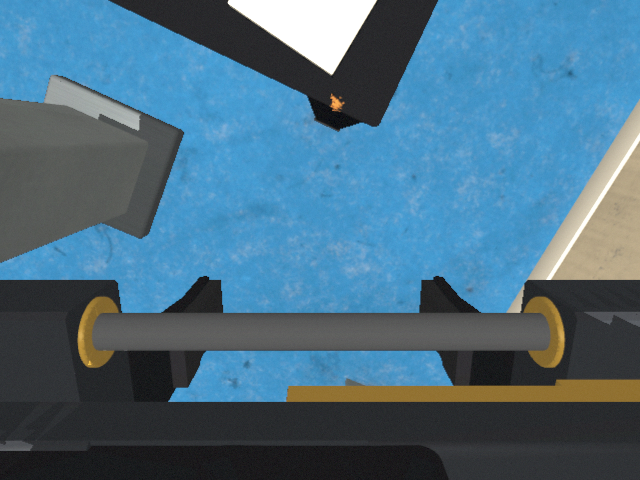

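```bash
cat > h.py <<'E'
from rig import env, open_jaws, gripper_close, ik, optics
import numpy as np, cv2
from scipy.spatial.transform import Rotation as R
def K(p): 
    f=240/np.tan(np.radians(p["fovy"])/2); return f,p["cx"],p["cy"]
def ray(p,uv):
    f,cx,cy=K(p); E=np.array(p["extrinsics"]); d=np.array([(uv[0]-cx)/f,(uv[1]-cy)/f,1.])
    Rm=E[:3,:3]; c=-Rm.T@E[:3,3]; return c,Rm.T@d
def onz(p,uv,z):
    c,d=ray(p,uv); return c+d*(z-c[2])/d[2]
def proj(p,X):
    f,cx,cy=K(p); E=np.array(p["extrinsics"]); q=E[:3,:3]@np.asarray(X)+E[:3,3]
    return np.array([cx+f*q[0]/q[2],cy+f*q[1]/q[2]])
def tri(ps,uvs):
    A=np.zeros((3,3));b=np.zeros(3)
    for p,uv in zip(ps,uvs):
        c,d=ray(p,uv);d/=np.linalg.norm(d);M=np.eye(3)-np.outer(d,d);A+=M;b+=M@c
    return np.linalg.solve(A,b)
def quat(Rm):
    q=R.from_matrix(Rm).as_quat(); return np.array([q[3],q[0],q[1],q[2]])
def down(yaw,tilt=0.):
    """tool z down; jaw axis (tool y) at world angle yaw."""
    y=np.array([np.cos(yaw),np.sin(yaw),0]); z=np.array([0,0,-1.]); x=np.cross(y,z)
    return np.stack([x,y,z],1)
def shot(n,name,box=None,sc=1):
    p=optics.camera_params(n); im=optics.grab_frame(n)
    o=im[:,:,::-1]
    if box: o=o[box[1]:box[3],box[0]:box[2]]
    cv2.imwrite("pics/"+name,cv2.resize(o,None,fx=sc,fy=sc,interpolation=cv2.INTER_CUBIC)); return p,im
def blobs(im,lo,hi,minA=5,box=None):
    h=cv2.cvtColor(im,cv2.COLOR_RGB2HSV); m=cv2.inRange(h,np.array(lo),np.array(hi))
    if box:
        k=np.zeros_like(m);k[box[1]:box[3],box[0]:box[2]]=1;m=m*k
    n,l,st,c=cv2.connectedComponentsWithStats(m)
    return [(int(st[i,4]),c[i].round(1),(l==i)) for i in range(1,n) if st[i,4]>=minA]
E
python3 - <<'E'
from h import *
p,im=shot("top","t1.png",(180,190,430,340),3.2)
ps,ims=shot("scene","s1.png",(210,210,430,370),3.5)
for nm,lo,hi in (("red",(0,150,120),(6,255,255)),("yel",(22,150,120),(32,255,255)),("blue",(100,180,90),(125,255,255))):
    print(nm,"top",[(a,c) for a,c,_ in blobs(im,lo,hi,8,(150,170,440,330))])
    print(nm,"scene",[(a,c) for a,c,_ in blobs(ims,lo,hi,8,(200,200,430,380))])
E
```

```text
red top [(49, array([313.2, 178.9])), (65, array([360. , 203.8])), (67, array([241.9, 282.6]))]
red scene [(116, array([261. , 218.5])), (51, array([299.1, 223.6])), (77, array([307.9, 297.7]))]
yel top [(98, array([195.7, 238.5]))]
yel scene [(74, array([268. , 211.2])), (111, array([239.8, 296.2]))]
blue top []
blue scene [(98, array([392.9, 230.3])), (99, array([356.4, 231. ])), (114, array([367.7, 251.7]))]
```

View pics/t1.png

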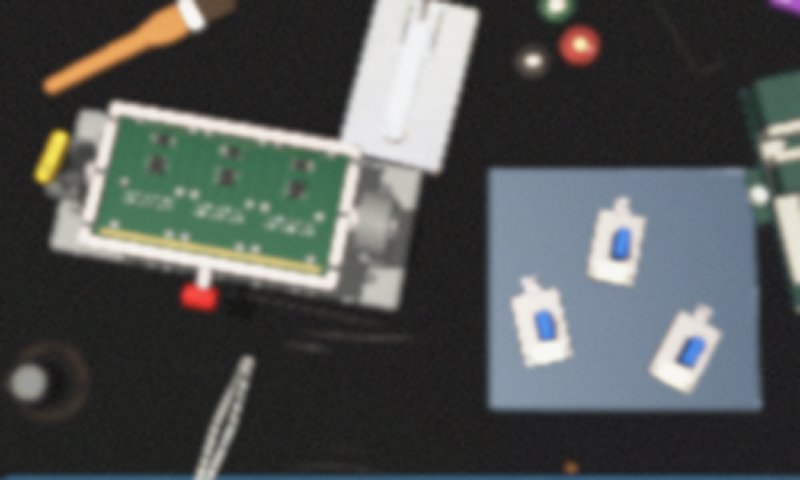

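View pics/s1.png

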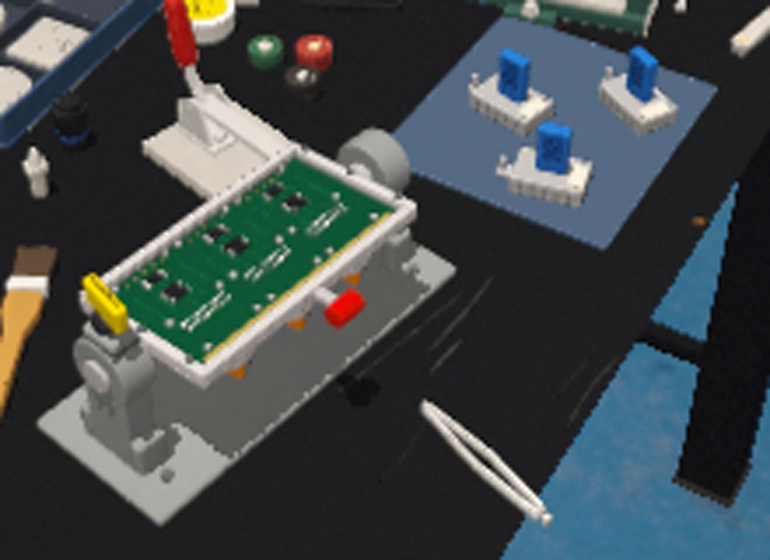

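```bash
python3 - <<'E'
from h import *
p=optics.camera_params("top");ps=optics.camera_params("scene")
im=optics.grab_frame("top")
h=tri((p,ps),((241.9,282.6),(307.9,297.7)));k=tri((p,ps),((195.7,238.5),(239.8,296.2)))
print("handle",h,"knob",k)
print([(n,onz(p,uv,z)) for n,uv,z in (("handle",(241.9,282.6),.09),("knob",(195.7,238.5),.15))])
# corners white frame, in crop (180,190) sc 3.2
for c in ((118,105),(358,153),(335,285),(85,240)): print(onz(p,(180+c[0]/3.2,190+c[1]/3.2),.1))
print("base corners",[onz(p,(180+c[0]/3.2,190+c[1]/3.2),.008) for c in ((50,248),(400,308))])
print("redtop of clamp",tri((p,ps),((313.2,178.9),(261,218.5))))
hs=blobs(im,(100,150,60),(125,255,255),5,(330,240,420,320))
print([(a,c) for a,c,_ in hs])
for uv in ((392.9,230.3),(356.4,231.),(367.7,251.7)): print(onz(ps,uv,.047))
# tester geometry
E
```

```text
handle [0.49555597 0.20459938 0.09740186] knob [0.60181627 0.31429283 0.14340773]
[('handle', array([0.49525121, 0.20544101, 0.09      ])), ('knob', array([0.60097896, 0.31264915, 0.15      ]))]
[0.65062598 0.27281127 0.1       ]
[0.61099367 0.07679609 0.1       ]
[0.50352134 0.09443432 0.1       ]
[0.53999885 0.29555799 0.1       ]
base corners [array([0.54236354, 0.34787054, 0.008     ]), array([0.48985654, 0.04398026, 0.008     ])]
redtop of clamp [0.76791002 0.02015742 0.10003579]
[(22, array([373.7, 266.3])), (16, array([350. , 291.5])), (21, array([395.6, 299.5]))]
[ 0.45024407 -0.190811    0.047     ]
[ 0.5395541 -0.1318627  0.047    ]
[ 0.47136526 -0.0666141   0.047     ]
```

```bash
python3 - <<'E'
from h import *
s=env.get_state();p=optics.camera_params("wrist");E=p["extrinsics"]
q=s["tcp_rot"];Rt=R.from_quat([q[1],q[2],q[3],q[0]]).as_matrix()
c=-E[:3,:3].T@E[:3,3]
print("tool axes\n",Rt.round(3)); print("cam in tool",Rt.T@(c-s["eef_pos"]),"axis",Rt.T@E[2,:3], "right",Rt.T@E[0,:3])
yaw=-9.8*np.pi/180
for yj in (yaw+np.pi/2,yaw-np.pi/2):
  for pos in ((.495,.205,.3),(.6,.31,.3),(.66,.175,.3),(.58,.19,.35),(.45,-.05,.3)):
    print(round(yj,2),pos,ik(np.array(pos),quat(down(yj))))
E
```

```text
tool axes
 [[ 0.911  0.413 -0.   ]
 [ 0.413 -0.911  0.001]
 [ 0.    -0.001 -1.   ]]
cam in tool [ 7.10625173e-02  1.39454630e-04 -1.61203298e-01] axis [-2.59126500e-01 -3.15881402e-04  9.65843340e-01] right [8.13439225e-04 9.99999520e-01 5.45290202e-04]
1.4 (0.495, 0.205, 0.3) [ 1.83947733e-01  3.20160635e-01  1.55681465e+00 -4.44089210e-16
  1.26461737e+00 -1.21580633e+00]
1.4 (0.6, 0.31, 0.3) [ 3.11783939e-01  5.31358043e-01  1.20111276e+00 -4.44089210e-16
  1.40912185e+00 -1.08797012e+00]
1.4 (0.66, 0.175, 0.3) [ 9.58983201e-02  5.43038098e-01  1.17990981e+00 -4.44089210e-16
  1.41864474e+00 -1.30385574e+00]
1.4 (0.58, 0.19, 0.35) [ 1.33681942e-01  3.93767672e-01  1.30121035e+00 -4.44089210e-16
  1.44661463e+00 -1.26607212e+00]
1.4 (0.45, -0.05, 0.3) [-3.58339871e-01  1.93852231e-01  1.73986638e+00 -4.44089210e-16
  1.20787404e+00 -1.75809393e+00]
-1.74 (0.495, 0.205, 0.3) [ 1.83947733e-01  3.20160635e-01  1.55681465e+00 -4.44089210e-16
  1.26461737e+00  1.92578633e+00]
-1.74 (0.6, 0.31, 0.3) [ 3.11783939e-01  5.31358043e-01  1.20111276e+00 -4.44089210e-16
  1.40912185e+00  2.05362253e+00]
-1.74 (0.66, 0.175, 0.3) [ 9.58983201e-02  5.43038098e-01  1.17990981e+00 -4.44089210e-16
  1.41864474e+00  1.83773691e+00]
-1.74 (0.58, 0.19, 0.35) [ 1.33681942e-01  3.93767672e-01  1.30121035e+00 -4.44089210e-16
  1.44661463e+00  1.87552054e+00]
-1.74 (0.45, -0.05, 0.3) [-3.58339871e-01  1.93852231e-01  1.73986638e+00 -4.44089210e-16
  1.20787404e+00  1.38349872e+00]
```

```bash
python3 - <<'E'
from h import *
yaw=-9.8*np.pi/180
env.goto(np.array([.53,.20,.32]),quat(down(yaw+np.pi/2)))
s=env.get_state();print(s["time_s"],s["eef_pos"])
p,im=shot("wrist","w1.png")
np.savez("w1.npz",im=im,E=p["extrinsics"])
E
```

```text
3.1917 [0.53035415 0.19922207 0.31984692]
```

View pics/w1.png

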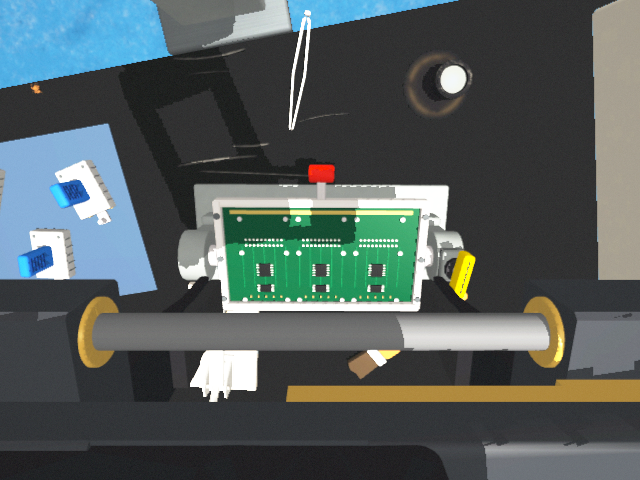

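```bash
python3 - <<'E'
from h import *
d=np.load("w1.npz");im=d["im"];p=dict(optics.camera_params("wrist"));p["extrinsics"]=d["E"]
for nm,lo,hi,z in (("red",(0,150,100),(6,255,255),.09),("yel",(22,150,120),(32,255,255),.156)):
  for a,c,m in blobs(im,lo,hi,60,(180,150,520,305)):
    ys,xs=np.nonzero(m); r=cv2.minAreaRect(np.stack([xs,ys],1).astype(np.float32))
    bx=cv2.boxPoints(r); print(nm,a,c,onz(p,c,z),r)
    print([onz(p,b,z)[:2].round(4) for b in bx])
for uv in ((216,201),(424,198),(420,310),(222,303)): print(onz(p,uv,.097))
for uv in ((195,186),(448,185)): print("base",onz(p,uv,.008))
E
```

```text
red 482 [321.1 172.8] [0.49708446 0.2055689  0.09      ] ((321.0, 173.0), (18.0, 26.0), 90.0)
[array([0.4866, 0.1945]), array([0.4909, 0.2193]), array([0.508 , 0.2165]), array([0.5037, 0.1914])]
yel 744 [461.9 272.5] [0.59603904 0.31202043 0.156     ] ((461.30279541015625, 273.4908447265625), (18.48604965209961, 45.784095764160156), 16.69924545288086)
[array([0.6125, 0.2966]), array([0.5744, 0.3113]), array([0.5817, 0.3258]), array([0.6201, 0.3116])]
[0.50577243 0.10010167 0.097     ]
[0.5374466  0.30014483 0.097     ]
[0.65456813 0.28359977 0.097     ]
[0.61139758 0.08076962 0.097     ]
base [0.49422221 0.05395425 0.008     ]
base [0.54438644 0.35040706 0.008     ]
```

```bash
python3 - <<'E'
import numpy as np,cv2
im=np.load("w1.npz")["im"][:,:,::-1]
cv2.imwrite("pics/w1c.png",cv2.resize(im[140:320,180:500],None,fx=2.5,fy=2.5,interpolation=cv2.INTER_CUBIC))
E
```

```text
(no output)
```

View pics/w1c.png

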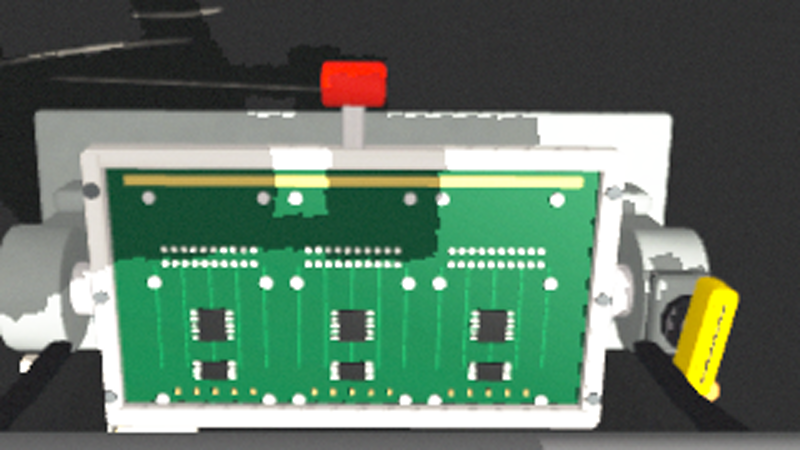

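```bash
cat >> h.py <<'E'
YAW=np.radians(-9.7); AX=np.array([.580,.191,.090])
XH=np.array([np.cos(YAW),np.sin(YAW),0]); YH=np.array([-np.sin(YAW),np.cos(YAW),0]); ZH=np.array([0,0,1.])
PZ=env.pinch_z
def st(msg=""):
    s=env.get_state(); print(msg,"t%.1f"%s["time_s"],"p",s["eef_pos"].round(4),"F",s["wrist_force"].round(1),"T",s["torque"].round(2),"w%.3f"%s["gripper_width"]); return s
def hpos(th,up=.004): 
    return AX-.085*np.cos(th)*XH+.085*np.sin(th)*ZH+(up-PZ)*ZH
E
python3 - <<'E'
from h import *
a=hpos(0)
env.goto(a+ZH*.08,quat(down(YAW+np.pi/2)));st()
env.move_l(a);st("down")
shot("wrist","w2.png")
gripper_close(20);st("closed")
E
```

```text
t4.0 p [0.4979 0.2054 0.1561] F [ 0.  -1.2 -0.3] T [ 0.06 -0.19 -0.01] w0.996
down t4.6 p [0.4976 0.2055 0.0764] F [-0.4  0.7  0.1] T [ 0.11 -0.13  0.  ] w0.999
closed t5.7 p [0.4962 0.2053 0.0753] F [ 0.2 -0.4 -0.1] T [ 0.02 -0.14 -0.02] w0.268
```

View pics/w2.png

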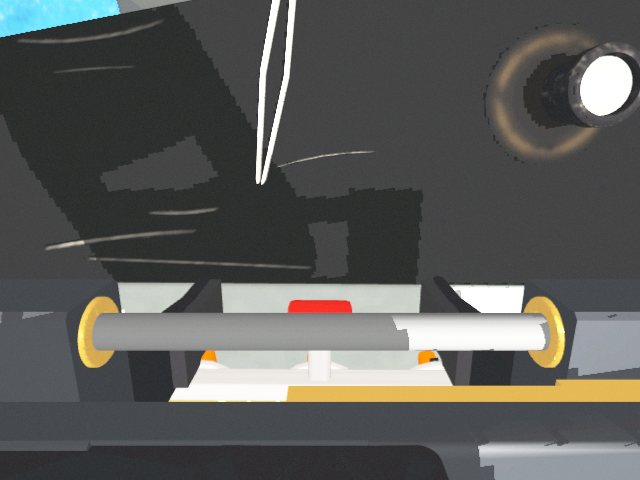

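```bash
python3 - <<'E'
from h import *
for i,th in enumerate(np.linspace(0,np.pi,15)[1:]):
    env.move_l(hpos(th),velocity=.2)
    s=env.get_state()
    print(round(th,2),"%.1f"%s["time_s"],(s["eef_pos"]-hpos(th)).round(4),s["wrist_force"].round(1),"%.3f"%s["gripper_width"])
    if np.linalg.norm(s["wrist_force"])>40: break
E
```

```text
0.22 6.0 [ 0.0009 -0.0002  0.0005] [1.7 0.  0.5] 0.265
0.45 6.2 [ 0.0011 -0.0003 -0.0001] [ 3.3 -2.5 -1. ] 0.268
0.67 6.5 [ 0.0009 -0.0003 -0.0007] [ 4.9 -2.5 -3.2] 0.273
0.9 6.7 [ 0.0002 -0.0003 -0.0014] [ 5.3 -2.9 -6.8] 0.270
1.12 7.0 [-0.0007 -0.0003 -0.0022] [  4.5  -2.6 -10.6] 0.272
1.35 7.2 [-0.0005 -0.0004 -0.0005] [ 2.1 -4.5 -6.2] 0.275
1.57 7.5 [-0.0013 -0.0004 -0.0004] [-0.1 -4.6 -2.2] 0.275
1.8 7.7 [-0.0008 -0.0007 -0.0001] [-0.4 -5.8 -0.9] 0.274
2.02 8.0 [-0.0002 -0.0009  0.0002] [ 1.1 -6.3 -0.1] 0.272
2.24 8.2 [ 0.0005 -0.0012  0.0004] [ 0.2 -6.3  0.8] 0.271
2.47 8.5 [ 0.0012 -0.0014  0.0006] [ 1.4 -6.9  0.3] 0.273
2.69 8.7 [ 0.0018 -0.0015  0.0006] [ 2.2 -7.3  0.1] 0.270
2.92 9.0 [ 0.0023 -0.0017  0.0006] [ 1.5 -6.6  0.3] 0.272
3.14 9.2 [ 0.0027 -0.0017  0.0005] [ 4.1 -8.1 -0.8] 0.277
```

```bash
python3 - <<'E'
from h import *
for th in (3.20,3.24):
    env.move_l(hpos(th)); s=st(str(th))
open_jaws();s=st("open")
q=env.get_state()["eef_pos"]
env.move_l(q+ZH*.12,velocity=.25)
env.goto(np.array([.50,.22,.36]),quat(down(YAW+np.pi/2)));st()
p,im=shot("wrist","w3.png"); np.savez("w3.npz",im=im,E=p["extrinsics"])
shot("scene","s3.png",(210,210,430,370),3.5)
E
```

```text
3.2 t9.5 p [0.6664 0.1749 0.0716] F [ 4.1 -7.7 -0.1] T [-1.22 -0.66 -0.02] w0.275
3.24 t9.7 p [0.6663 0.175  0.0691] F [ 2.8 -7.9  3.5] T [-1.3  -0.57 -0.  ] w0.272
open t11.0 p [0.6634 0.1767 0.0669] F [ 0.4  0.6 -0.1] T [ 0.1  -0.12 -0.02] w0.995
 t12.6 p [0.5003 0.2197 0.3583] F [-0.9  0.4 -0.7] T [ 0.11 -0.1  -0.07] w0.999
```

View pics/w3.png

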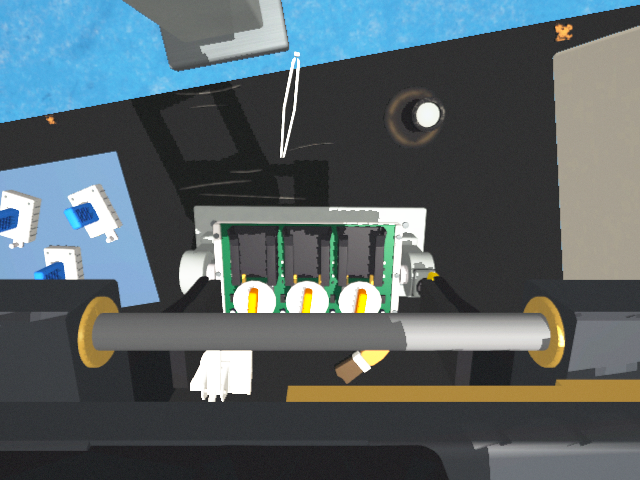

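View pics/s3.png

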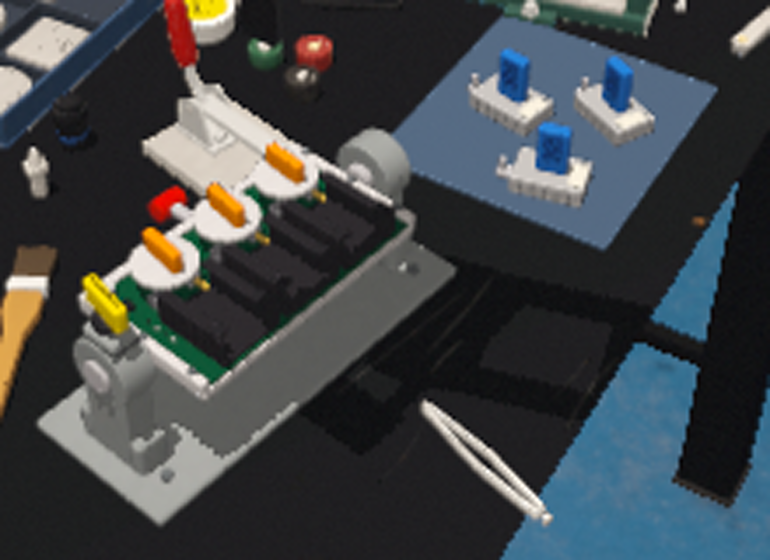

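```bash
python3 - <<'E'
from h import *
d=np.load("w1.npz");p=dict(optics.camera_params("wrist"));p["extrinsics"]=d["E"]
a=lambda c:(180+c[0]/2.5,140+c[1]/2.5)
for c in ((712,338),(697,387),(733,292),(711,281),(677,363)): print(onz(p,a(c),.156))
print("line",np.degrees(np.arctan2(*(onz(p,a((697,387)),.156)-onz(p,a((728,294)),.156))[[1,0]])))
print("edge",np.degrees(np.arctan2(*(onz(p,a((677,363)),.156)-onz(p,a((711,281)),.156))[[1,0]])))
print(AX+.126*YH)
d=np.load("w3.npz");p["extrinsics"]=d["E"]; im=d["im"]
c=im[190:330,170:450,::-1]; cv2.imwrite("pics/w3c.png",cv2.resize(c,None,fx=2.8,fy=2.8,interpolation=cv2.INTER_CUBIC))
e=[onz(p,u,.008) for u in ((196,207),(425,209))]; print(e, np.degrees(np.arctan2((e[1]-e[0])[0],(e[1]-e[0])[1])))
E
```

```text
[0.5989447  0.31429655 0.156     ]
[0.61630967 0.30766301 0.156     ]
[0.58346639 0.32269717 0.156     ]
[0.5782481 0.3155883 0.156    ]
[0.60611704 0.30152998 0.156     ]
line -22.29821432070444
edge -26.768374939278925
[0.60122966 0.31519864 0.09      ]
[array([0.49332927, 0.05579263, 0.008     ]), array([0.54606675, 0.34971511, 0.008     ])] 10.172143666592914
```

View pics/w3c.png

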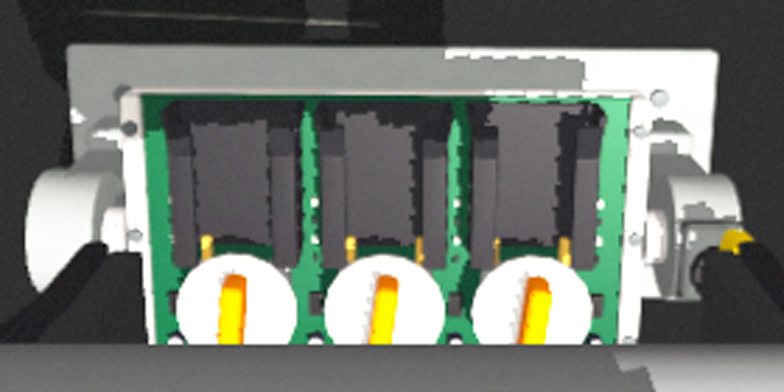

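```bash
python3 - <<'E'
from h import *
d=np.load("w3.npz");pw=dict(optics.camera_params("wrist"));pw["extrinsics"]=d["E"]
pt=optics.camera_params("top");ps=optics.camera_params("scene")
f,it=shot("top","t3.png",(180,200,330,300),5); isc=optics.grab_frame("scene")
T=[c for a,c,_ in blobs(it,(8,140,120),(20,255,255),6,(190,215,310,290))]
S=[c for a,c,_ in blobs(isc,(8,140,120),(20,255,255),15,(225,240,330,300))]
print(T,S)
T.sort(key=lambda c:c[0]);S.sort(key=lambda c:c[0])
for a,b in zip(T,S):
    X=tri((pt,ps),(a,b)); q=X-AX; print(X.round(4),"frame",q@XH,q@YH,q[2])
E
```

```text
[array([201.9, 215.3]), array([227.1, 236.1]), array([249.7, 239.9]), array([271.9, 244.4])] [array([291.1, 256.2]), array([274.2, 268.2]), array([256. , 280.7])]
[0.6238 0.2798 0.1643] frame 0.028217508370156952 0.09488341278114615 0.07426048328678342
[0.5904 0.2252 0.1655] frame 0.004466673995450577 0.03545816874171105 0.07548746735394002
[0.5811 0.1703 0.1641] frame 0.00457089018511812 -0.020174515641236377 0.07410620718021754
```

View pics/t3.png

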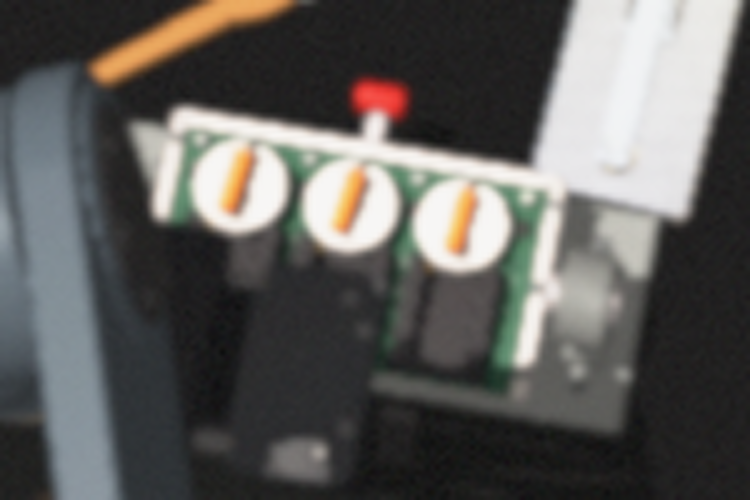

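```bash
python3 - <<'E'
from h import *
pt=optics.camera_params("top");ps=optics.camera_params("scene")
for a,b in zip([(227.1,236.1),(249.7,239.9),(271.9,244.4)],[(256,280.7),(274.2,268.2),(291.1,256.2)]):
    X=tri((pt,ps),(a,b)); q=X-AX; print(X.round(4),"frame",q@XH,q@YH,q[2])
E
```

```text
[0.6129 0.2414 0.1224] frame 0.023964018398373095 0.055231923471241916 0.03239298833388447
[0.603  0.1837 0.1207] frame 0.0238767188747499 -0.003300130007469281 0.030689050691570782
[0.5916 0.1271 0.1212] frame 0.022246817684909388 -0.06104023741977282 0.03119707544565102
```

```bash
sed -i 's/^YAW=.*/YAW=np.radians(-10.2); AX=np.array([.5805,.1905,.090])/' h.py; python3 - <<'E'
from h import *
k=np.array([.601,.3145,.138]); y0=np.radians(67)
print(ik(k,quat(down(y0))),ik(k,quat(down(y0-1.8))))
env.goto(k+ZH*.06,quat(down(y0)));env.move_l(k);st("at")
p,im=shot("wrist","w4.png")
E
```

```text
[ 3.17729014e-01  6.92707852e-01  1.36193093e+00 -4.44089210e-16
  1.08695387e+00 -8.51641585e-01] [ 3.17729014e-01  6.92707852e-01  1.36193093e+00 -4.44089210e-16
  1.08695387e+00  9.48358415e-01]
at t14.2 p [0.6017 0.3144 0.1395] F [0.4 0.5 0. ] T [ 0.1  -0.15  0.02] w0.999
```

View pics/w4.png

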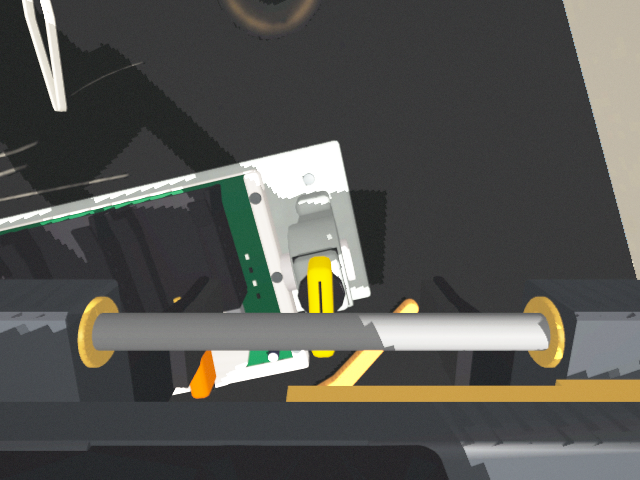

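Bar is exactly aligned vertical in the image (x≈320), midway between the fingers. Grip and turn.

```bash
python3 - <<'E'
from h import *
k=np.array([.601,.3145,.138]); y0=np.radians(67)
gripper_close(40);st("closed")
for a in (.4,.8,1.2,1.45,1.6,1.7,1.76):
    env.goto(k,quat(down(y0-a))); s=st(str(a))
    if abs(s["torque"][2])>1.5: break
q=s["tcp_rot"];Rt=R.from_quat([q[1],q[2],q[3],q[0]]).as_matrix();print("turned",y0-np.arctan2(Rt[1,1],Rt[0,1]))
open_jaws();st()
env.move_l(k+ZH*.1,velocity=.25)
p,im=shot("wrist","w5.png")
E
```

```text
closed t15.4 p [0.6011 0.3147 0.138 ] F [0.8 0.6 0.2] T [ 0.2  -0.16 -0.  ] w0.113
0.4 t15.9 p [0.6013 0.3149 0.138 ] F [ 1.1  2.4 -2. ] T [ 0.44 -0.29 -0.09] w0.108
0.8 t16.4 p [0.6015 0.3151 0.138 ] F [ 2.2  2.6 -2.3] T [ 0.6  -0.45 -0.06] w0.114
1.2 t16.8 p [0.6018 0.3151 0.138 ] F [ 3.5  4.  -3.8] T [ 0.69 -0.64 -0.02] w0.112
1.45 t17.2 p [0.602  0.3151 0.138 ] F [ 3.1  4.4 -3.7] T [ 0.68 -0.65  0.56] w0.114
1.6 t17.4 p [0.6019 0.3147 0.1381] F [ 3.7  2.6 -3.6] T [ 0.55 -0.8   1.1 ] w0.136
1.7 t17.7 p [0.6018 0.3143 0.1381] F [ 5.4  2.3 -3.4] T [ 0.32 -0.79  1.26] w0.154
1.76 t17.9 p [0.6018 0.3143 0.1382] F [ 4.3  3.  -2.7] T [ 0.33 -0.87  1.65] w0.158
turned 1.7513859611173057
 t19.3 p [0.601  0.3145 0.138 ] F [ 0.4 -0.8 -0.2] T [-0.03 -0.07 -0.01] w0.997
```

View pics/w5.png

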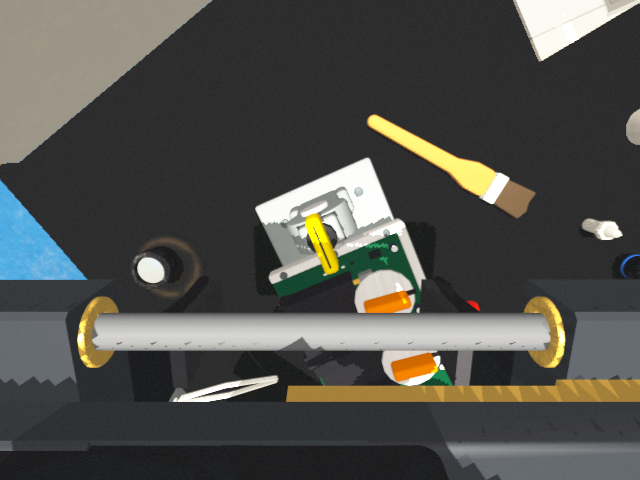

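```bash
python3 - <<'E'
from h import *
p=optics.camera_params("wrist")
im=cv2.imread("pics/w5.png")
cv2.imwrite("pics/w5c.png",cv2.resize(im[190:300,270:380],None,fx=5,fy=5,interpolation=cv2.INTER_CUBIC))
E
```

```text
(no output)
```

View pics/w5c.png

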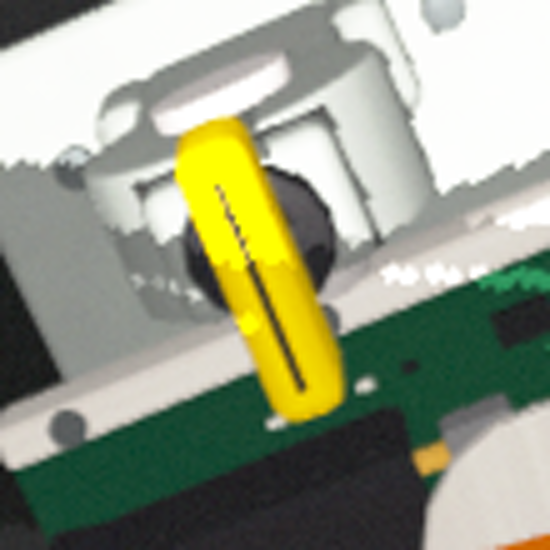

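```bash
python3 - <<'E'
from h import *
p=optics.camera_params("wrist")
a=onz(p,(270+217/5,190+185/5),.156);b=onz(p,(270+302/5,190+390/5),.156)
print(a,b,np.degrees(np.arctan2((b-a)[1],(b-a)[0])))
E
```

```text
[0.60451991 0.32870339 0.156     ] [0.5984417  0.30018729 0.156     ] -102.03251495443195
```

```bash
python3 - <<'E'
from h import *
t=AX+.075*XH; t[2]=.25
env.goto(t,quat(down(YAW+np.pi/2)));st()
p,im=shot("wrist","w6.png"); np.savez("w6.npz",im=im,E=p["extrinsics"])
E
```

```text
t21.8 p [0.6541 0.1774 0.2495] F [-0.6  0.5  0.1] T [ 0.12 -0.16 -0.05] w1.000
```

View pics/w6.png

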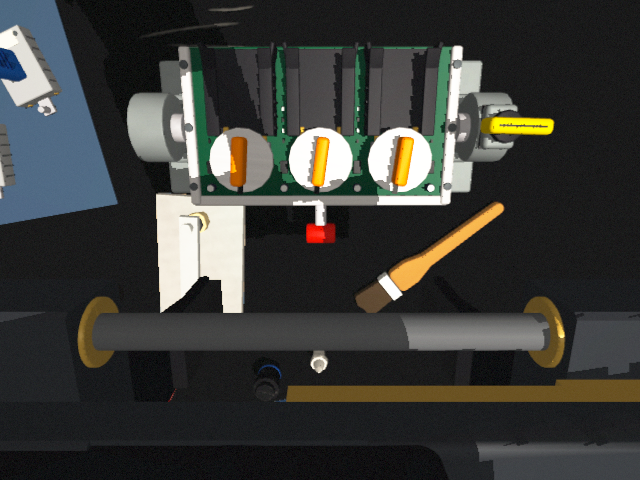

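```bash
python3 - <<'E'
from h import *
d=np.load("w6.npz");im=d["im"];p=dict(optics.camera_params("wrist"));p["extrinsics"]=d["E"]
cv2.imwrite("pics/w6c.png",cv2.resize(im[35:210,170:475,::-1],None,fx=2.6,fy=2.6,interpolation=cv2.INTER_CUBIC))
g=cv2.cvtColor(im,cv2.COLOR_RGB2GRAY)
for c in cv2.HoughCircles(cv2.GaussianBlur(g,(5,5),0),cv2.HOUGH_GRADIENT_ALT,1,60,param1=150,param2=.6,minRadius=26,maxRadius=40)[0]:
    X=onz(p,c[:2],.111);q=X-AX;print("circ",c,X.round(4),"frame",(q@XH).round(4),(q@YH).round(4))
h=cv2.cvtColor(im,cv2.COLOR_RGB2HSV)
for lo,hi,z in (((5,170,100),(20,255,255),.129),((0,170,100),(4,255,255),.09),((24,170,100),(32,255,255),.156)):
  for a,c,m in blobs(im,lo,hi,60,(180,110,560,250)):
    ys,xs=np.nonzero(m);r=cv2.minAreaRect(np.stack([xs,ys],1).astype(np.float32));X=onz(p,c,z);q=X-AX;print(a,c,r,X.round(4),(q@XH).round(4),(q@YH).round(4))
E
```

```text
circ [318.       159.        33.117043] [0.6021 0.1849 0.111 ] frame 0.0223 -0.0016
circ [240.       162.        32.878872] [0.5941 0.1276 0.111 ] frame 0.0245 -0.0595
circ [399.      161.       32.92865] [0.6142 0.2438 0.111 ] frame 0.0237 0.0584
circ [158.      133.       32.44359] [0.5633 0.0735 0.111 ] frame 0.0038 -0.1182
732 [238.2 160.6] ((238.1470947265625, 161.4402313232422), (15.669266700744629, 49.16796875), 1.847610354423523) [0.5924 0.1303 0.129 ] 0.0224 -0.0571
222 [319.2 160.4] ((320.12310791015625, 161.51539611816406), (12.279438018798828, 49.36582565307617), 7.125016689300537) [0.6022 0.1859 0.129 ] 0.0222 -0.0007
357 [399.9 160. ] ((402.270263671875, 160.87838745117188), (15.289106369018555, 49.31969451904297), 9.462322235107422) [0.6119 0.2413 0.129 ] 0.0219 0.0555
1010 [469.2 227.8] ((467.73095703125, 229.1604766845703), (14.945708274841309, 84.53215026855469), 54.782405853271484) [0.6689 0.2848 0.129 ] 0.0703 0.1084
520 [320.  233.4] ((320.0, 233.0), (18.0, 28.0), 90.0) [0.6633 0.1754 0.09  ] 0.0842 -0.0002
1107 [516.8 125.5] ((517.0003662109375, 125.48649597167969), (72.16283416748047, 16.696605682373047), 1.548157811164856) [0.6013 0.3099 0.156 ] -0.0006 0.1212
260 [320.8 162.1] ((320.8497314453125, 161.47686767578125), (6.234344959259033, 43.7164421081543), 8.746162414550781) [0.6018 0.1871 0.156 ] 0.0216 0.0004
288 [404.6 160.8] ((404.23077392578125, 161.34616088867188), (6.864064693450928, 44.51836395263672), 11.309932708740234) [0.6104 0.2392 0.156 ] 0.0208 0.0532
```

View pics/w6c.png

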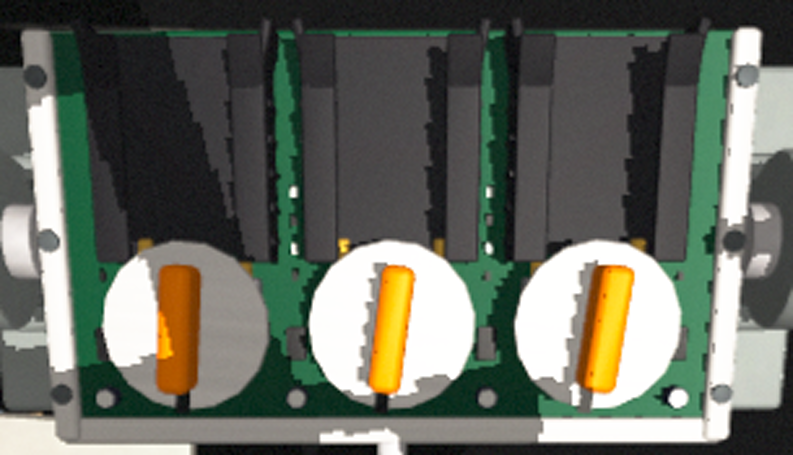

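```bash
python3 - <<'E'
from h import *
d=np.load("w6.npz");im=d["im"];p=dict(optics.camera_params("wrist"));p["extrinsics"]=d["E"]
def zz(uv,depth):
    c,r=ray(p,uv); return (c+r*depth)[2]
f=K(p)[0]
for row in (70,80,90,100): 
    g=im[row,225:450].astype(float).sum(1); e=np.abs(np.diff(g)); print(row,[(225+i,int(e[i])) for i in np.nonzero(e>25)[0]])
print("disc",zz((320,160),.116*f/159),zz((320,160),.116*f/160), "lips",zz((320,93),.058*f/82.5),zz((320,93),.058*f/82))
E
```

```text
70 [(np.int64(241), 79), (np.int64(257), 63), (np.int64(258), 34), (np.int64(270), 70), (np.int64(271), 69), (np.int64(274), 102), (np.int64(275), 49), (np.int64(281), 86), (np.int64(282), 42), (np.int64(285), 67), (np.int64(286), 27), (np.int64(297), 60), (np.int64(299), 43), (np.int64(333), 95), (np.int64(334), 41), (np.int64(341), 97), (np.int64(342), 49), (np.int64(353), 80), (np.int64(354), 77), (np.int64(359), 125), (np.int64(360), 52), (np.int64(365), 29), (np.int64(368), 88), (np.int64(369), 68), (np.int64(380), 29), (np.int64(382), 31), (np.int64(411), 72), (np.int64(412), 65), (np.int64(423), 39), (np.int64(424), 105), (np.int64(425), 79), (np.int64(437), 45), (np.int64(438), 68), (np.int64(447), 137)]
80 [(np.int64(243), 76), (np.int64(256), 61), (np.int64(257), 48), (np.int64(258), 60), (np.int64(270), 56), (np.int64(271), 59), (np.int64(272), 35), (np.int64(274), 31), (np.int64(275), 131), (np.int64(276), 29), (np.int64(280), 83), (np.int64(281), 61), (np.int64(285), 46), (np.int64(286), 33), (np.int64(297), 37), (np.int64(298), 56), (np.int64(299), 59), (np.int64(334), 
[... 1498 characters left out ...]
nt64(282), 62), (np.int64(286), 92), (np.int64(298), 70), (np.int64(299), 41), (np.int64(300), 35), (np.int64(332), 75), (np.int64(333), 60), (np.int64(334), 28), (np.int64(341), 104), (np.int64(353), 62), (np.int64(354), 77), (np.int64(358), 114), (np.int64(359), 78), (np.int64(365), 48), (np.int64(366), 41), (np.int64(367), 43), (np.int64(368), 110), (np.int64(379), 38), (np.int64(381), 31), (np.int64(409), 73), (np.int64(410), 83), (np.int64(422), 63), (np.int64(423), 110), (np.int64(435), 38), (np.int64(436), 56), (np.int64(445), 142), (np.int64(446), 74), (np.int64(447), 190), (np.int64(448), 208)]
disc 0.11558366505505308 0.11742865839828448 lips 0.11424837258880854 0.11244023705598377
```

```bash
python3 - <<'E'
from h import *
gripper_close(10)
t=AX-.025*XH+.020*YH; t[2]=.13
env.goto(t,quat(down(YAW+np.pi/2)));s0=st()
for z in np.arange(.122,.104,-.001):
    t[2]=z; env.move_l(t,velocity=.05); s=env.get_state(); dF=s["wrist_force"][2]-s0["wrist_force"][2]
    print(round(z,4),s["eef_pos"][2].round(4),dF.round(1))
    if dF>3: break
t[2]=.2; env.move_l(t,velocity=.25); open_jaws()
env.goto(np.array([.47,-.12,.33]),quat(down(np.pi/2)));st()
p,im=shot("wrist","w7.png"); np.savez("w7.npz",im=im,E=p["extrinsics"])
E
```

```text
t24.1 p [0.5616 0.2148 0.131 ] F [0.2 0.4 0.3] T [ 0.08 -0.11 -0.05] w0.009
0.122 0.1223 -0.5
0.121 0.1211 -0.1
0.12 0.12 -0.3
0.119 0.1189 -0.5
0.118 0.1179 -0.2
0.117 0.1169 -0.2
0.116 0.1159 -0.9
0.115 0.1149 -0.8
0.114 0.1143 2.1
0.113 0.1141 7.2
 t30.0 p [ 0.4701 -0.1194  0.3297] F [ 0.1 -0.1 -0.5] T [ 0.08 -0.1  -0.04] w1.003
```

View pics/w7.png

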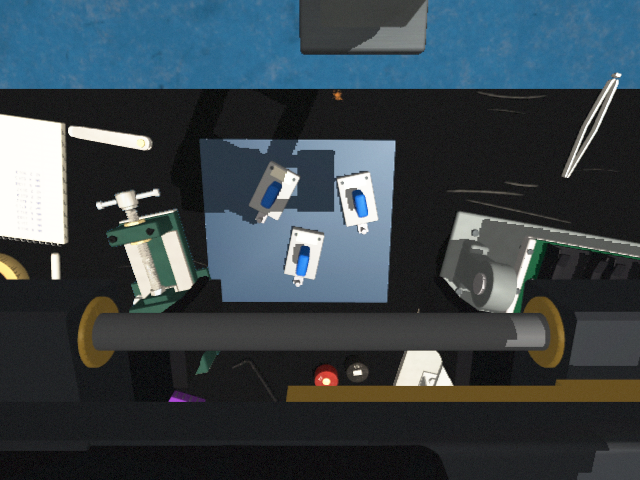

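```bash
python3 - <<'E'
from h import *
im=np.load("w7.npz")["im"]
cv2.imwrite("pics/w7c.png",cv2.resize(im[150:290,230:400,::-1],None,fx=4.4,fy=4.2,interpolation=cv2.INTER_CUBIC))
E
```

```text
(no output)
```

View pics/w7c.png

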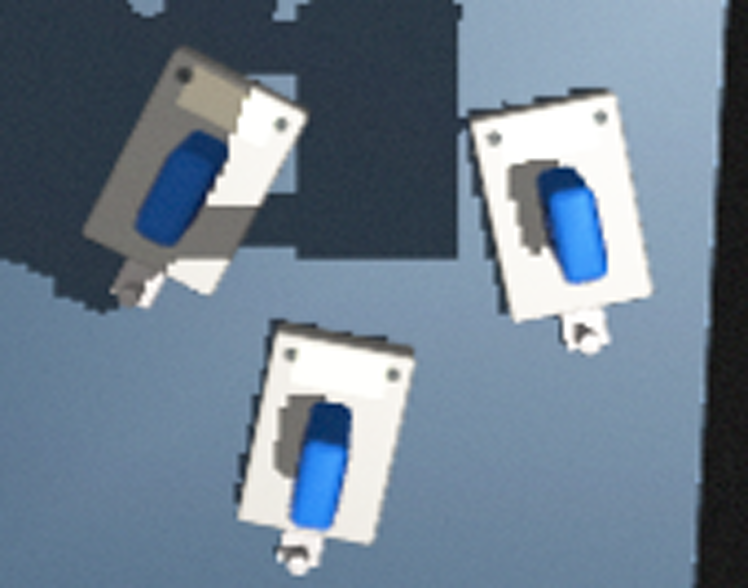

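```bash
cat > mods.py <<'E'
from h import *
def pose(p,C,z=.018):
    P=np.array([onz(p,c,z)[:2] for c in C]) # rear-left,rear-right,front-right,front-left order in image
    v=(P[2]-P[1]+P[3]-P[0]); w=(P[1]-P[0]+P[2]-P[3])
    y1=np.arctan2(v[1],v[0]); y2=np.arctan2(w[1],w[0])-np.pi/2
    return P.mean(0),y1,y2,np.linalg.norm(v)/2,np.linalg.norm(w)/2
E
python3 - <<'E'
from mods import *
d=np.load("w7.npz");p=dict(optics.camera_params("wrist"));p["extrinsics"]=d["E"]
cr=lambda c:(230+c[0]/4.4,150+c[1]/4.2)
for n,C in dict(A=((470,118),(612,92),(651,293),(518,320)),B=((278,335),(414,355),(375,543),(238,518)),C=((178,50),(306,112),(212,293),(85,232))).items():
    r=pose(p,[cr(c) for c in C]); print(n,r[0].round(4),np.degrees(r[1:3]).round(1),r[3:])
im=d["im"]
for a,c,m in blobs(im,(100,190,60),(120,255,255),50,(230,150,400,290)):
    print(a,c,onz(p,c,.05))
E
```

```text
A [ 0.4752 -0.0743] [13.  11.6] (np.float64(0.059406763374277784), np.float64(0.03803337131619429))
B [ 0.5444 -0.1395] [-11.5 -10.2] (np.float64(0.05854754343629225), np.float64(0.039124762360995456))
C [ 0.4656 -0.1743] [-27.4 -27.1] (np.float64(0.05818381050049237), np.float64(0.03825195926662138))
269 [270.8 194.4] [ 0.46469696 -0.17454757  0.05      ]
191 [359.3 202.2] [ 0.47334816 -0.0757306   0.05      ]
258 [302.8 260.5] [ 0.54188534 -0.13969954  0.05      ]
```

```bash
cat > job.py <<'E'
from mods import *
HZ=.1393
HX=.0225-.0495
def look(name):
    env.goto(np.array([.47,-.12,.33]),quat(down(np.pi/2)))
    p,im=shot("wrist",name)
    r=[(a,c,onz(p,c,.05)[:2].round(4)) for a,c,m in blobs(im,(100,190,60),(120,255,255),50,(200,140,400,300))]
    for x in r: print(x)
    return r
def pick(xy,yaw):
    t=np.array([xy[0],xy[1],.048-PZ])
    q=quat(down(yaw+np.pi/2))
    env.goto(t+ZH*.07,q); env.move_l(t,velocity=.15); gripper_close(30); s=st("picked")
    env.move_l(t+ZH*.1,velocity=.2); st("up")
    return s["eef_pos"][2]
def entry(sl,zg,x=-.1115,up=.02):
    y=(sl-2)*.058; t=AX+x*XH+y*YH; t[2]=zg+.0923
    env.goto(t+ZH*up,quat(down(YAW+np.pi/2))); st("entry+"); env.move_l(t,velocity=.1); st("entry")
    return t
def insert(t,x0,x1,step=.005,v=.06,fmax=15):
    f0=env.get_state()["wrist_force"]
    for x in np.arange(x0+step,x1+1e-9,step):
        env.move_l(t+(x-(-.1115))*XH,velocity=v); s=env.get_state(); f=s["wrist_force"]-f0
        e=s["eef_pos"]-AX
        print(round(x,4),"act x",(e@XH).round(4),"y",(e@YH).round(4),"z",s["eef_pos"][2].round(4),"F",(f@XH).round(1),(f@YH).round(1),f[2].round(1),"w%.3f"%s["gripper_width"])
        if np.linalg.norm(f)>fmax: print("STOP"); break
E
python3 - <<'E'
from job import *
look("w8.png")
zg=pick((.4742,-.075),np.radians(12.5)); print("zg",zg)
t=entry(2,zg); np.save("t.npy",t)
shot("wrist","w9.png");shot("scene","s9.png",(210,190,430,350),3.5)
E
```

```text
(270, array([271. , 194.2]), array([ 0.4645, -0.1745]))
(189, array([359.4, 202.4]), array([ 0.4736, -0.0758]))
(258, array([302.8, 260.5]), array([ 0.5419, -0.1398]))
picked t33.1 p [ 0.4742 -0.075   0.0292] F [-0.7  0.6 -0.5] T [ 0.13 -0.15  0.03] w0.136
up t33.8 p [ 0.4736 -0.0748  0.1289] F [ 0.1  0.2 -1.3] T [ 0.13 -0.06 -0.05] w0.134
zg 0.029248483739154594
entry+ t34.9 p [0.4706 0.2096 0.1407] F [ 0.3  0.3 -0.3] T [ 0.12 -0.13 -0.05] w0.004
entry t35.2 p [0.4706 0.2092 0.121 ] F [-0.4  0.2  0.5] T [ 0.04 -0.12  0.02] w0.003
```

View pics/w9.png

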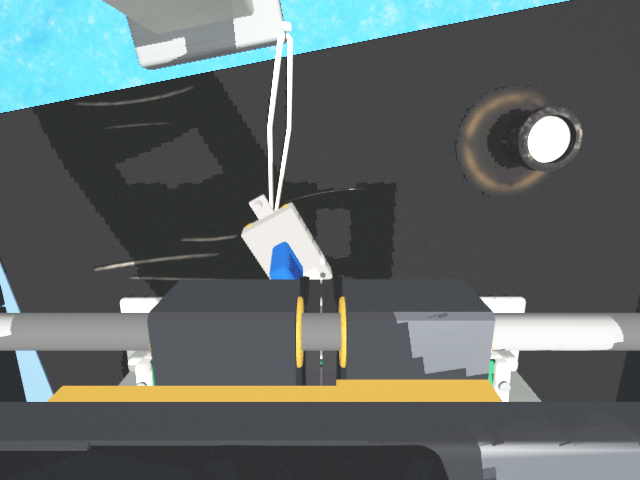

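View pics/s9.png

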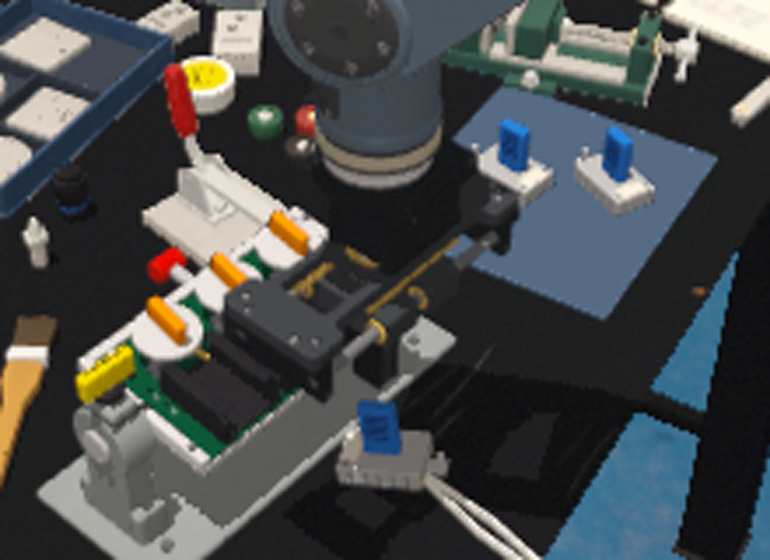

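```bash
python3 - <<'E'
from h import *
open_jaws()
t=env.get_state()["eef_pos"]; 
env.goto(np.array([.50,.20,.30]),quat(down(YAW+np.pi/2)));st()
p,im=shot("wrist","w10.png"); np.savez("w10.npz",im=im,E=p["extrinsics"])
cv2.imwrite("pics/w10c.png",cv2.resize(im[0:280,200:440,::-1],None,fx=2.1,fy=2.1,interpolation=cv2.INTER_CUBIC))
shot("top","t10.png",(200,250,300,350),5)
E
```

```text
t37.6 p [0.4989 0.1998 0.2989] F [ 0.1  0.8 -0.8] T [ 0.03 -0.15 -0.07] w0.997
```

View pics/w10c.png

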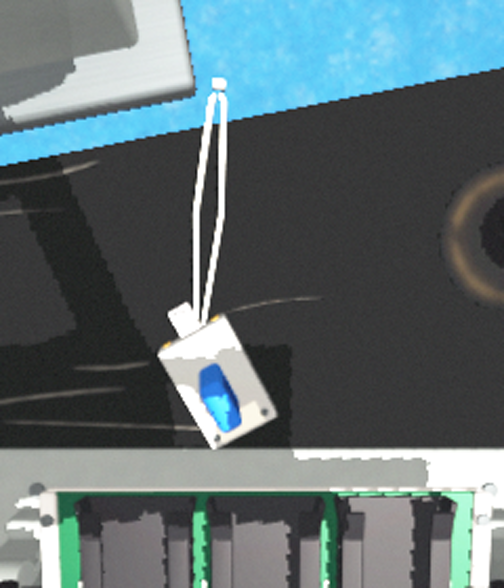

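```bash
python3 - <<'E'
from h import *
p=dict(optics.camera_params("wrist"))
for n,u in (("w1",((308,12),(291.5,129))),("w3",((296.5,53),(283,157))),("w10",((303.8,39),(296.2,153.3)))):
    p["extrinsics"]=np.load(n+".npz")["E"]; print(n,[onz(p,c,.004)[:2].round(4) for c in u])
p["extrinsics"]=np.load("w10.npz")["E"]
cr=lambda c:(200+c[0]/2.1,c[1]/2.1)
from mods import pose
# rear corners (away from bolt): (276,415)?,(216,448); front: (158,354),(226,316)
C=[cr(c) for c in ((276,413),(217,448),(158,354),(226,316))]
for z in (.016,.018): 
    r=pose(p,C,z); print(r[0],np.degrees(r[1:3]),r[3:])
for a,c,m in blobs(np.load("w10.npz")["im"],(100,170,60),(125,255,255),50,(260,150,360,230)): print(a,c,onz(p,c,.048))
E
```

```text
w1 [array([0.3334, 0.2196]), array([0.4496, 0.1791])]
w3 [array([0.3331, 0.2187]), array([0.4498, 0.1795])]
w10 [array([0.3311, 0.2119]), array([0.4446, 0.1816])]
[0.47723802 0.18543039] [-160.78038962 -160.51400357] (np.float64(0.057865517247667565), np.float64(0.038942229871373926))
[0.47702801 0.18555234] [-160.78038962 -160.51400357] (np.float64(0.057604977045849284), np.float64(0.03876689200328719))
249 [304.4 186.4] [0.47766944 0.1865468  0.048     ]
```

```bash
cat >> job.py <<'E'
def tilted(psi,th,u):
    y=np.array([np.cos(psi),np.sin(psi),0]); z=np.array([0,0,-np.cos(th)])+np.sin(th)*np.array([u[0],u[1],0]); x=np.cross(y,z)
    return np.stack([x,y,z],1)
def tilt_for(psi,th):  # lean back toward the robot
    u=np.array([-np.sin(psi),np.cos(psi)])
    if u[0]<0: u=-u
    return tilted(psi,th,u)
E
python3 - <<'E'
from job import *
g=np.array([.4774,.1862,.058])
for psi in (-70.6,109.4):
  for th in (20,30,35):
    Rm=tilt_for(np.radians(psi),np.radians(th)); t=g+PZ*Rm[:,2]
    print(psi,th,ik(t,quat(Rm)), ik(t-.07*Rm[:,2],quat(Rm)))
# place at mat A: module yaw -10 there -> psi options
for psi in (79.8,-100.2):
    Rm=tilt_for(np.radians(psi),np.radians(30)); print(psi,ik(np.array([.4742,-.075,.06])+PZ*Rm[:,2],quat(Rm)))
E
```

```text
-70.6 20 [0.10860048 0.6726489  2.10472923 1.27731428 0.0815438  0.07783921] [0.09405299 0.49903736 2.1291755  0.44768914 0.19247744 0.90001328]
-70.6 30 [ 0.0793968   0.7300274   2.22646052  2.75592939  0.34763269 -1.4318808 ] [ 0.05107627  0.55194262  2.28925682  2.52900486  0.24916065 -1.22358988]
-70.6 35 [ 0.06304934  0.77999033  2.28456547  2.83164718  0.53709195 -1.52986006] [ 0.02529195  0.61342715  2.37056424  2.73480287  0.46317066 -1.46231706]
109.4 20 None [ 0.09405299  0.49903736  2.1291755   0.44768914  0.19247744 -2.24157937]
109.4 30 [0.0793968  0.7300274  2.22646052 2.75592939 0.34763269 1.70971185] [0.05107627 0.55194262 2.28925682 2.52900486 0.24916065 1.91800278]
109.4 35 [0.06304934 0.77999033 2.28456547 2.83164718 0.53709195 1.6117326 ] [0.02529195 0.61342715 2.37056424 2.73480287 0.46317066 1.67927559]
79.8 [-0.48374531  0.7391256   2.31178982  2.7787862   0.43789916  1.63511509]
-100.2 [-0.48374531  0.7391256   2.31178982  2.7787862   0.43789916 -1.50647756]
```

```bash
python3 - <<'E'
from job import *
g=np.array([.4774,.1862,.056]); psi=np.radians(-70.6)
for th in (0,10,15,20,25,30,35):
    Rm=tilt_for(psi,np.radians(th)); t=g+PZ*Rm[:,2]
    for up in (.08,.14): print(th,up,ik(t+up*ZH,quat(Rm)))
E
```

```text
0 0.08 [ 1.53534376e-01  5.38334500e-01  1.81086853e+00 -4.44089210e-16
  7.92389628e-01  1.38573683e+00]
0 0.14 [ 1.53534376e-01  4.41320373e-01  1.76002526e+00 -4.44089210e-16
  9.40247023e-01  1.38573683e+00]
10 0.08 [0.1331841  0.49939522 1.93552085 0.06931575 0.53679696 1.30883055]
10 0.14 [0.1331841  0.38950395 1.88192673 0.055009   0.69997213 1.32633025]
15 0.08 [0.12145166 0.48902851 1.99856156 0.14307986 0.40176653 1.22901014]
15 0.14 [0.12145166 0.3708096  1.94408628 0.10299944 0.57319585 1.27420665]
20 0.08 [0.10860048 0.4863765  2.06184419 0.3030636  0.26432319 1.06109007]
20 0.14 [0.10860048 0.35827411 2.00686412 0.18316235 0.4423687  1.18836116]
25 0.08 [0.09458785 0.49298917 2.12516382 0.80670771 0.14188735 0.54721095]
25 0.14 [0.09458785 0.35318433 2.0701134  0.34105842 0.31019996 1.02293805]
30 0.08 [ 0.0793968   0.51071859  2.18827428  2.04525769  0.14456901 -0.70445971]
30 0.14 [0.0793968  0.3571129  2.13367424 0.74070373 0.19106986 0.61350733]
35 0.08 [ 0.06304934  0.54174027  2.25086362  2.5623088   0.28907778 -1.23834943]
35 0.14 [ 0.06304934  0.37198146  2.19736312  1.70089527  0.15804061 -0.35931345]
```

```bash
python3 - <<'E'
from job import *
g=np.array([.4774,.1862,.056]); psi=np.radians(-70.6)
def P(th,up):
    Rm=tilt_for(psi,np.radians(th)); return g+PZ*Rm[:,2]+up*ZH, quat(Rm)
env.goto(*P(0,.14)); env.goto(*P(20,.14)); env.goto(*P(35,.14)); st()
env.goto(*P(35,.08)); st()
shot("scene","s11.png",(210,190,430,350),3.5); shot("wrist","w11.png")
E
```

```text
t41.8 p [0.4885 0.1901 0.1809] F [0.1 0.1 0.7] T [-0.14  0.37  0.04] w1.000
 t42.7 p [0.4879 0.1899 0.1209] F [ 0.3 -0.6 -0.3] T [-0.15  0.35 -0.01] w0.999
```

View pics/s11.png

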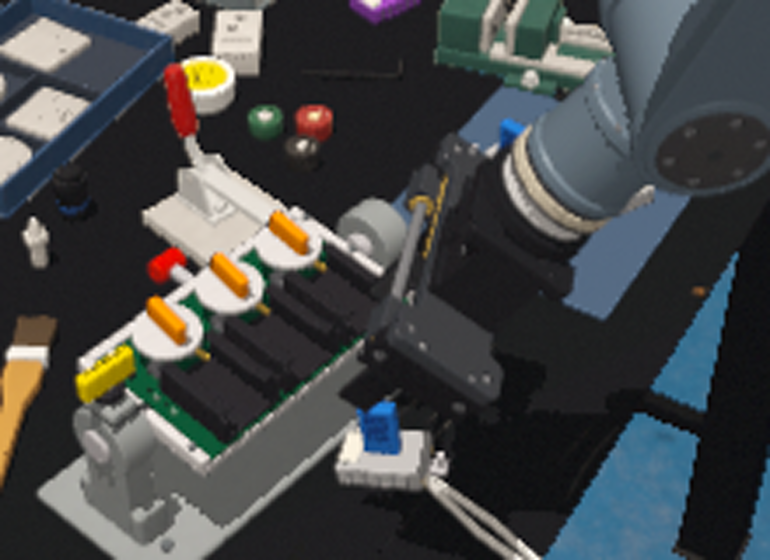

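View pics/w11.png

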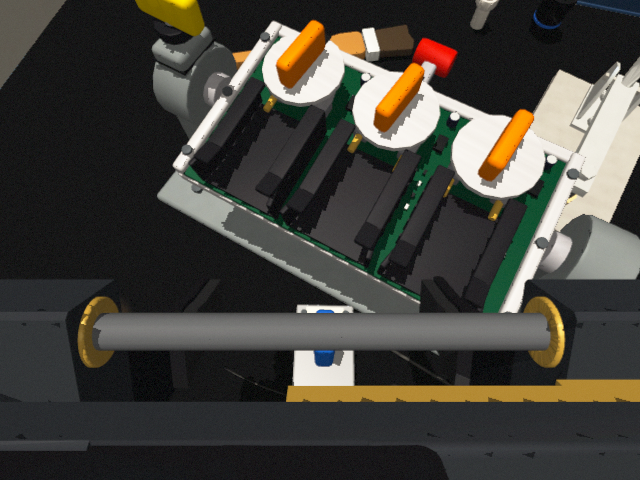

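```bash
python3 - <<'E'
from job import *
g=np.array([.4774,.1862,.056]); psi=np.radians(-70.6)
def P(th,up):
    Rm=tilt_for(psi,np.radians(th)); return g+PZ*Rm[:,2]+up*ZH, quat(Rm)
f0=env.get_state()["wrist_force"]
for up in (.05,.03,.02,.01,.004):
    env.goto(*P(35,up)); s=st(str(up))
    if np.linalg.norm(s["wrist_force"]-f0)>4: print("contact"); break
shot("scene","s12.png",(210,190,430,350),3.5); shot("wrist","w12.png")
E
```

```text
0.05 t43.0 p [0.4871 0.1899 0.0901] F [-0.6 -1.2  0.3] T [-0.04  0.32  0.  ] w1.000
0.03 t43.3 p [0.4873 0.1899 0.071 ] F [-0.3 -0.7  0.3] T [-0.11  0.32  0.  ] w0.997
0.02 t43.5 p [0.4875 0.1899 0.0614] F [-0.3 -0.6  1.1] T [-0.13  0.3  -0.  ] w0.997
0.01 t43.8 p [0.4874 0.1898 0.0509] F [-0.9  0.4 -0.1] T [-0.13  0.38  0.02] w0.999
0.004 t44.0 p [0.4875 0.1898 0.0448] F [-0.8  0.3  0.3] T [-0.13  0.36 -0.02] w1.002
```

View pics/s12.png

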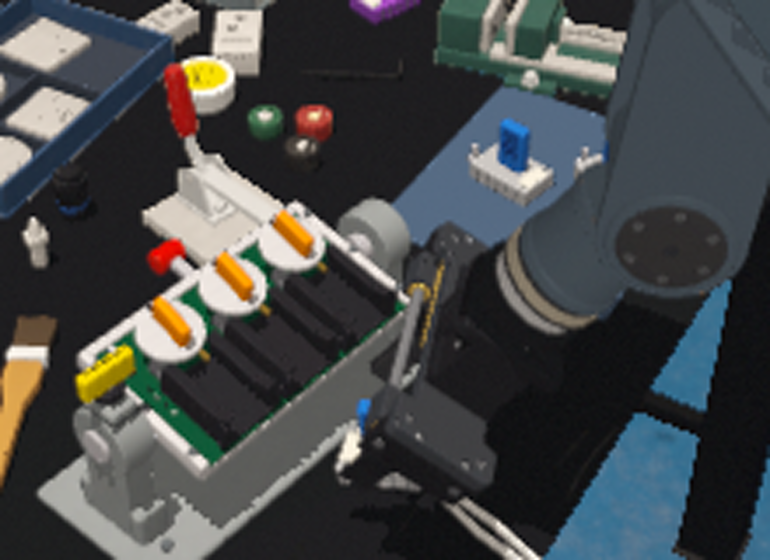

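View pics/w12.png

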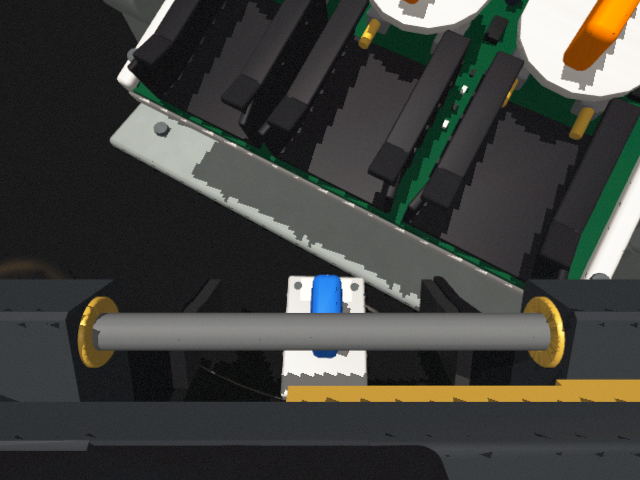

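```bash
python3 - <<'E'
from job import *
psi=np.radians(-70.6); Rm=tilt_for(psi,np.radians(35)); q=quat(Rm)
g=np.array([.4774,.1862,.056])
def P(up,g=g): return g+PZ*Rm[:,2]+up*ZH, q
env.goto(*P(.0)); gripper_close(30); s=st("closed")
for up in (.02,.05,.08,.14): env.goto(*P(up)); 
st("up")
shot("scene","s13.png",(210,190,430,350),3.5)
g2=np.array([.470,-.070,.056+.002])
print(ik(*P(.14,g2)),ik(*P(.0,g2)))
E
```

```text
closed t45.6 p [0.4874 0.1897 0.0405] F [-0.2 -0.4 -0.8] T [-0.12  0.42  0.02] w0.136
up t47.2 p [0.4868 0.1899 0.1797] F [ 0.  -0.3 -1.2] T [-0.17  0.46 -0.04] w0.135
[-0.71088117  0.35869901  2.21752664  1.19257711  0.56475672 -0.519642  ] [-0.71088117  0.78704245  2.30999965  2.03476447  0.58978334 -1.50130301]
```

View pics/s13.png

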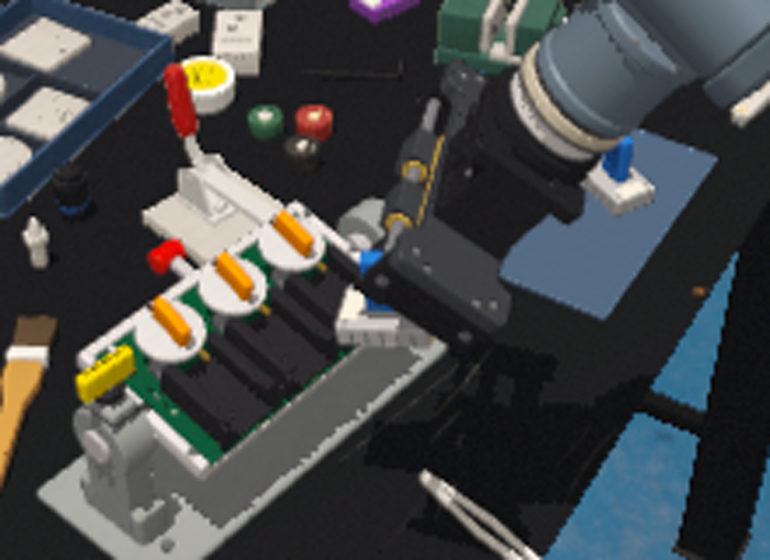

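```bash
python3 - <<'E'
from job import *
psi=np.radians(-70.6); Rm=tilt_for(psi,np.radians(35)); q=quat(Rm)
g2=np.array([.462,-.050,.058])
P=lambda up:(g2+PZ*Rm[:,2]+up*ZH,q)
env.goto(*P(.12));st("above")
for up in (.06,.03,.012,.005,.002): env.goto(*P(up))
f=st("low")["wrist_force"]
for up in (.0,-.001):
    env.goto(*P(up)); s=st(str(up))
    if (s["wrist_force"]-f)[2]>2: break
open_jaws()
for up in (.03,.08,.14): env.goto(*P(up))
st()
look("w14.png"); np.savez("w14.npz",E=optics.camera_params("wrist")["extrinsics"])
im=cv2.imread("pics/w14.png"); cv2.imwrite("pics/w14c.png",cv2.resize(im[130:290,220:420],None,fx=4,fy=3.75,interpolation=cv2.INTER_CUBIC))
E
```

```text
above t48.2 p [ 0.4719 -0.0457  0.1625] F [ 0.4  0.4 -0.4] T [-0.13  0.42  0.02] w0.136
low t49.8 p [ 0.4722 -0.0464  0.045 ] F [-0.3  1.2 -0.9] T [-0.15  0.43 -0.01] w0.132
0.0 t50.1 p [ 0.4721 -0.0464  0.0426] F [-0.3  0.3 -0.7] T [-0.1   0.37  0.01] w0.139
-0.001 t50.3 p [ 0.4721 -0.0463  0.0418] F [-0.8 -0.2  1.7] T [-0.08  0.28 -0.05] w0.134
 t53.0 p [ 0.4719 -0.0462  0.1817] F [ 0.2  0.3 -1.4] T [-0.13  0.3  -0.  ] w1.000
(187, array([379.9, 188.9]), array([ 0.4568, -0.0527]))
(267, array([270., 196.]), array([ 0.4646, -0.1746]))
(264, array([302.2, 262.3]), array([ 0.5419, -0.1397]))
```

View pics/w14c.png

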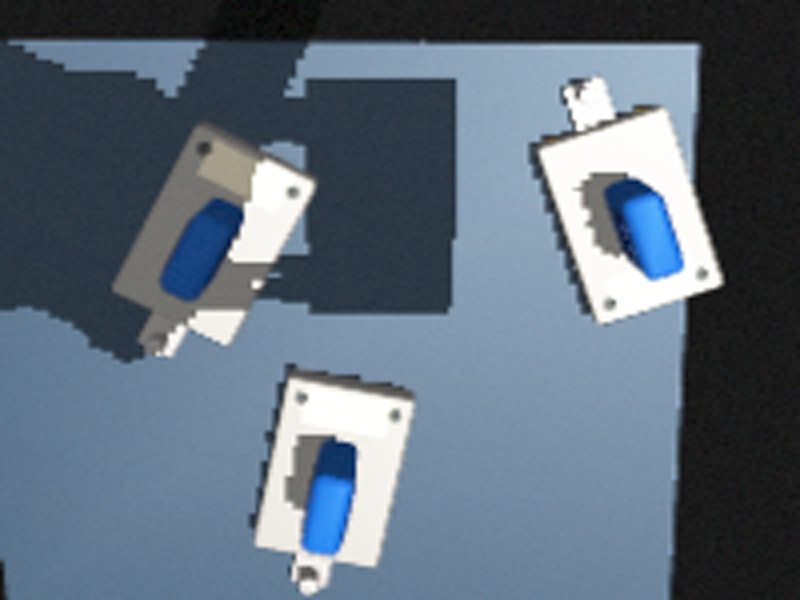

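```bash
python3 - <<'E'
from job import *
p=dict(optics.camera_params("wrist"));p["extrinsics"]=np.load("w14.npz")["E"]
cr=lambda c:(220+c[0]/4,130+c[1]/3.75)
r=pose(p,[cr(c) for c in ((720,285),(603,323),(538,146),(668,108))]); print(r[0],np.degrees(r[1:3]),r[3:])
xy=np.array([.4605,-.0515]); print(xy)
zg=pick(xy,np.radians(-160.6)); print("zg",zg)
np.save("zg.npy",zg)
t=entry(2,zg); np.save("t.npy",t)
shot("wrist","w15.png");shot("scene","s15.png",(210,190,430,350),3.5)
E
```

```text
[ 0.45956937 -0.05015408] [-160.86213599 -161.63962631] (np.float64(0.05925937871079124), np.float64(0.0381353015176645))
[ 0.4605 -0.0515]
picked t58.7 p [ 0.4604 -0.0515  0.0292] F [ 0.5  0.2 -0.7] T [-0.01 -0.01 -0.  ] w0.135
up t59.3 p [ 0.46   -0.0513  0.129 ] F [ 0.5  0.4 -1.2] T [-0.    0.05 -0.  ] w0.135
zg 0.029218349081233965
entry+ t61.1 p [0.4706 0.2099 0.141 ] F [ 0.3 -1.  -1.3] T [ 0.07 -0.21  0.06] w0.135
entry t61.5 p [0.4704 0.2098 0.1211] F [-0.6 -0.9 -1. ] T [ 0.06 -0.14 -0.01] w0.136
```

View pics/w15.png

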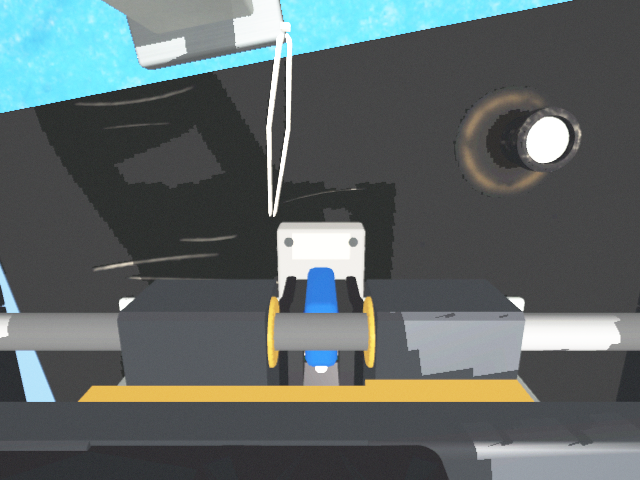

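View pics/s15.png

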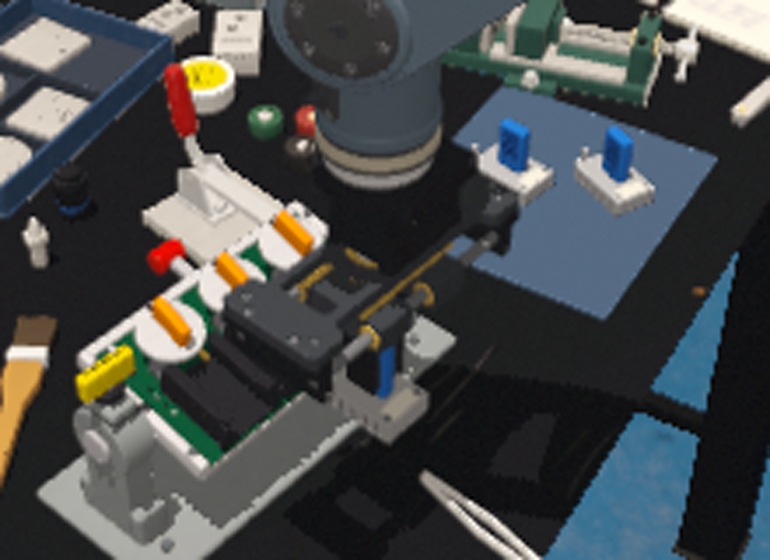

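```bash
python3 - <<'E'
from job import *
t=np.load("t.npy"); insert(t,-.1115,-.0365,step=.0075,v=.1,fmax=14)
E
```

```text
-0.104 act x -0.1027 y 0.0002 z 0.122 F -0.3 -0.7 0.4 w0.134
-0.0965 act x -0.0956 y 0.0001 z 0.1217 F -0.5 0.5 0.4 w0.135
-0.089 act x -0.0885 y -0.0 z 0.1214 F -0.4 -0.4 -0.7 w0.138
-0.0815 act x -0.0871 y -0.0003 z 0.1208 F -9.6 2.6 5.2 w0.135
-0.074 act x -0.0844 y -0.0004 z 0.1204 F -17.1 4.1 9.1 w0.131
STOP
```

```bash
python3 - <<'E'
from job import *
t=np.load("t.npy"); env.move_l(t+(-.095+.1115)*XH); st()
shot("scene","s16.png",(250,240,350,330),7); shot("wrist","w16.png")
shot("top","t16.png",(190,220,300,310),7)
E
```

```text
t63.1 p [0.4873 0.2074 0.1217] F [-0.2 -0.1 -1. ] T [ 0.06 -0.16 -0.04] w0.135
```

View pics/s16.png

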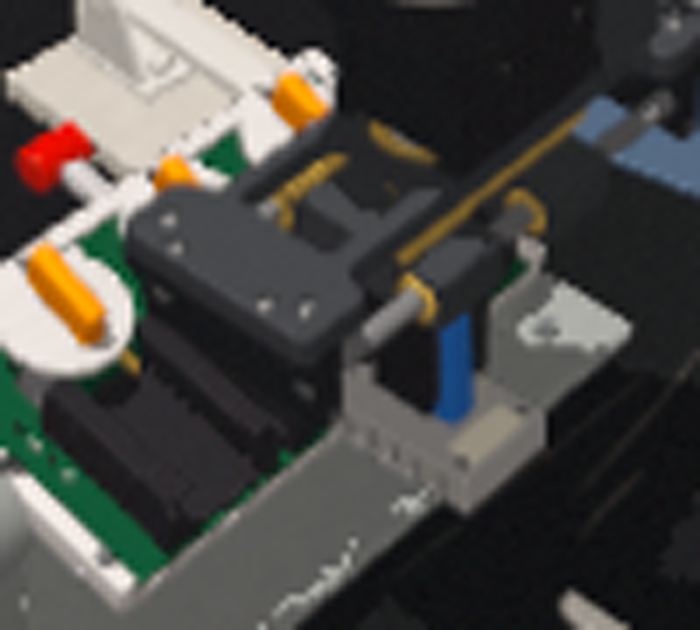

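View pics/w16.png

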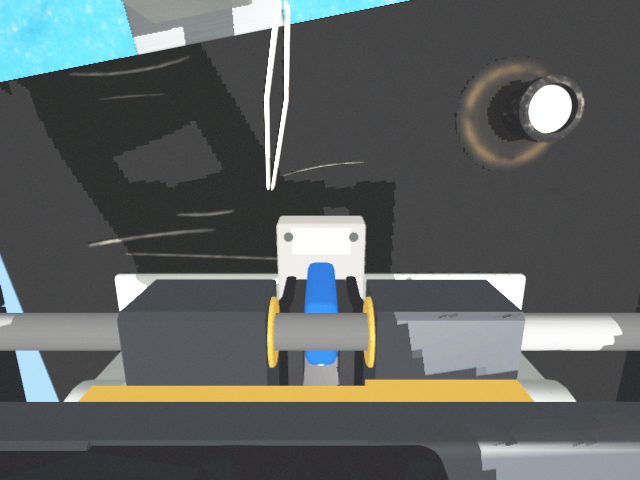

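```bash
python3 - <<'E'
from job import *
t=np.load("t.npy")
for dz in (.0015,.003,.0045):
    t2=t+dz*ZH
    env.move_l(t2+(-.095+.1115)*XH); f0=env.get_state()["wrist_force"]; ok=True
    for x in (-.090,-.086,-.083,-.080,-.077):
        env.move_l(t2+(x+.1115)*XH,velocity=.05); s=env.get_state(); f=s["wrist_force"]-f0; e=s["eef_pos"]-AX
        print(dz,x,(e@XH).round(4),(e@YH).round(4),e[2].round(4)+.09,"F",(f@XH).round(1),(f@YH).round(1),f[2].round(1))
        if np.linalg.norm(f)>8: ok=False;break
    if ok: print("OK",dz); np.save("t.npy",t2); break
E
```

```text
0.0015 -0.09 -0.0893 0.0 0.123 F 0.8 0.9 -1.0
0.0015 -0.086 -0.0857 -0.0 0.123 F -0.4 0.3 -1.1
0.0015 -0.083 -0.0849 -0.0002 0.12279999999999999 F -5.0 0.7 2.2
0.0015 -0.08 -0.0847 -0.0002 0.12259999999999999 F -9.0 2.0 5.3
0.003 -0.09 -0.0881 0.0001 0.1247 F 0.2 0.1 -0.0
0.003 -0.086 -0.0854 -0.0001 0.1244 F -0.2 0.5 -0.4
0.003 -0.083 -0.0849 -0.0002 0.1243 F -6.0 1.1 2.9
0.003 -0.08 -0.0846 -0.0002 0.12409999999999999 F -9.0 2.2 6.1
0.0045 -0.09 -0.0881 0.0002 0.1262 F 0.2 -1.3 -0.3
0.0045 -0.086 -0.0855 -0.0 0.1259 F -1.0 0.1 -1.2
0.0045 -0.083 -0.0847 -0.0002 0.1258 F -5.8 0.6 3.3
0.0045 -0.08 -0.0845 -0.0002 0.1256 F -10.6 1.1 5.9
```

```bash
python3 - <<'E'
from job import *
t=np.load("t.npy")+.001*ZH
env.move_l(t+(-.095+.1115)*XH); s0=env.get_state()
env.move_l(t+(-.081+.1115)*XH,velocity=.05); s=env.get_state()
F=s["wrist_force"]-s0["wrist_force"];T=s["torque"]-s0["torque"]
Rf=np.stack([XH,YH,ZH]); print("F",Rf@F,"T",Rf@T, s["eef_pos"])
shot("wrist","w17.png"); shot("scene","s17.png",(250,240,350,330),7)
shot("top","t17.png",(190,220,300,310),7)
env.move_l(t+(-.095+.1115)*XH)
E
```

```text
F [-9.13112922  2.32389187  5.84902962] T [0.44799092 1.62939945 0.0025797 ] [0.49737309 0.20535098 0.12217707]
```

View pics/s17.png

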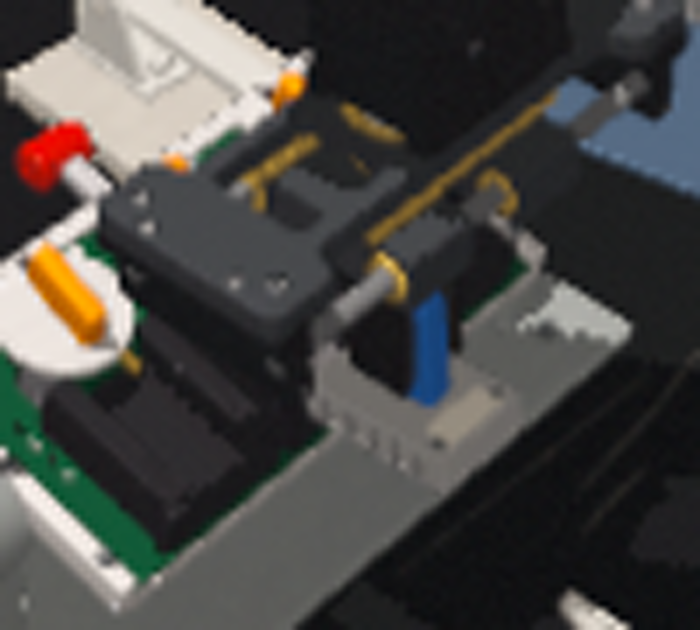

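View pics/t17.png

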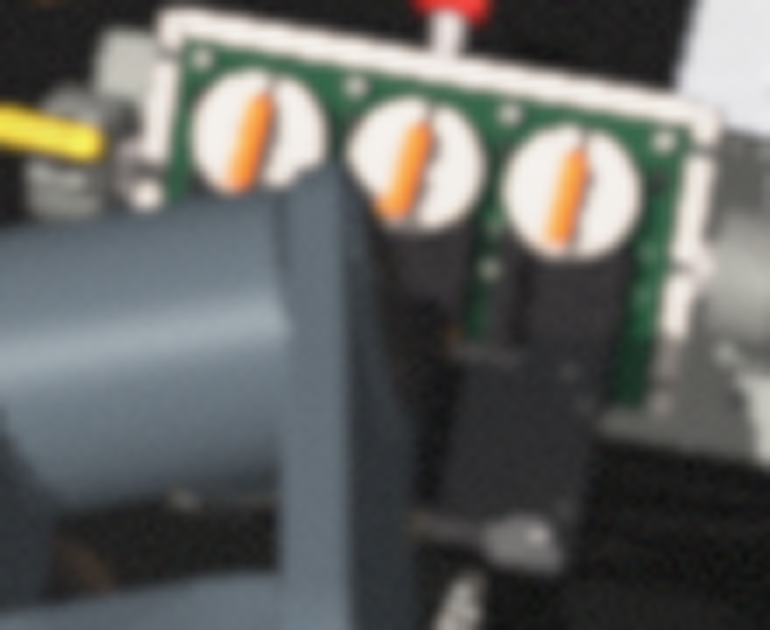

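```bash
python3 - <<'E'
from job import *
pt=optics.camera_params("top");ps=optics.camera_params("scene");it=optics.grab_frame("top");isc=optics.grab_frame("scene")
a=[b for b in blobs(it,(0,150,100),(6,255,255),8,(235,205,275,235))];b=[b for b in blobs(isc,(0,150,100),(6,255,255),8,(240,255,290,285))]
print([(x[0],x[1]) for x in a],[(x[0],x[1]) for x in b])
X=tri((pt,ps),(a[0][1],b[0][1])); q=X-AX; print(X,q@XH,q@YH,q[2])
# predicted scene pixel for handle at various angles
for z in (.084,.09,.096): print(z,proj(ps,AX+.085*XH+(z-.09)*ZH),proj(pt,AX+.085*XH+(z-.09)*ZH))
E
```

```text
[(71, array([254.3, 218.1]))] [(62, array([256.8, 261.8]))]
[0.66259462 0.17504009 0.10616752] 0.0835348778071286 -0.00067787602017296 0.016167520411910663
0.084 [257.09147127 268.27682352] [255.16065379 219.0321023 ]
0.09 [256.91601197 266.52035796] [254.8628275  218.56971311]
0.096 [256.73937247 264.75207774] [254.56195138 218.10258891]
```

View pics/w17.png

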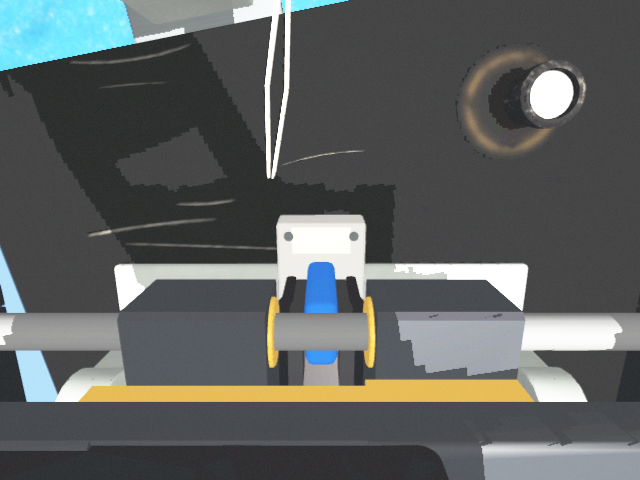

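```bash
python3 - <<'E'
import cv2,numpy as np
for f,x0,y0,s in (("s3",210,210,3.5),("s9",210,190,3.5),("s11",210,190,3.5),("s12",210,190,3.5),("s13",210,190,3.5),("s15",210,190,3.5),("s16",250,240,7),("s17",250,240,7)):
    im=cv2.imread(f"pics/{f}.png");h=cv2.cvtColor(im,cv2.COLOR_BGR2HSV);m=cv2.inRange(h,(0,150,100),(6,255,255))
    n,l,st,c=cv2.connectedComponentsWithStats(m)
    for i in range(1,n):
        u=x0+c[i][0]/s;v=y0+c[i][1]/s
        if 250<u<265 and 255<v<275 and st[i,4]>100: print(f,round(u,2),round(v,2),st[i,4]/s/s)
E
```

```text
s3 257.43 267.81 63.59183673469388
s9 257.18 265.29 65.22448979591836
s11 257.18 265.29 65.06122448979592
s12 257.1 262.81 65.06122448979592
s13 257.1 262.81 65.06122448979592
s15 257.11 262.82 65.06122448979592
s16 257.31 262.15 62.59183673469388
s17 257.31 261.87 64.14285714285714
```

```bash
python3 - <<'E'
from job import *
t=np.load("t.npy"); env.move_l(t); env.move_l(t+ZH*.1,velocity=.2)
env.goto(np.array([.46,.05,.3]),quat(down(YAW+np.pi/2))); st()
shot("scene","s18.png",(215,230,345,340),6)
shot("top","t18.png",(190,215,310,300),6)
E
```

```text
t69.8 p [0.4594 0.0505 0.2987] F [-0.1  0.1 -0.8] T [ 0.04 -0.13  0.07] w0.130
```

View pics/s18.png

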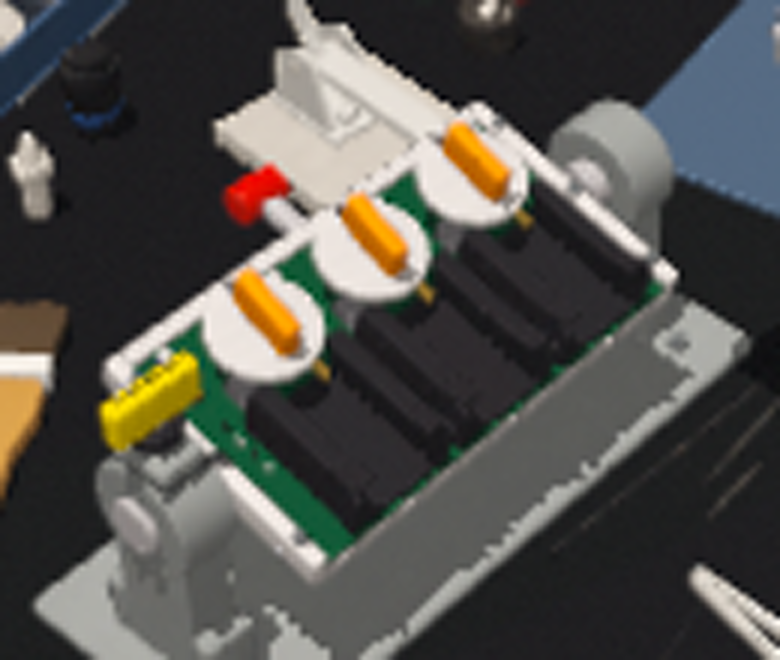

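View pics/t18.png

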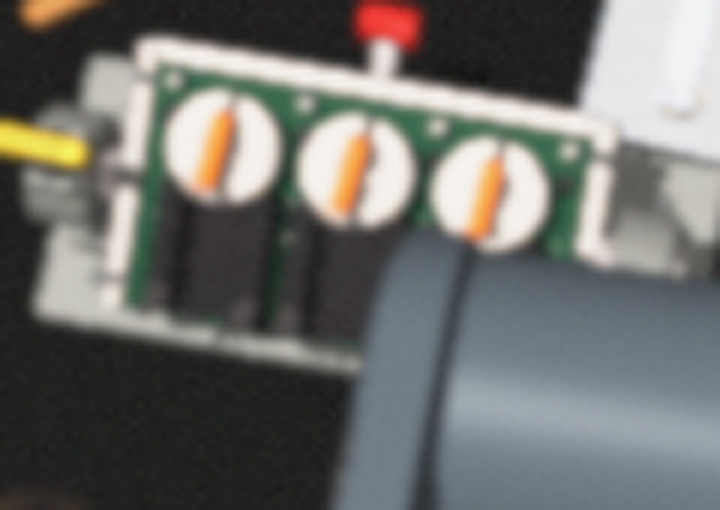

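```bash
python3 - <<'E'
from job import *
t=AX+.075*XH; t[2]=.25
env.goto(t,quat(down(YAW+np.pi/2)));st()
p,im=shot("wrist","w19.png"); np.savez("w19.npz",im=im,E=p["extrinsics"])
cv2.imwrite("pics/w19c.png",cv2.resize(im[35:240,170:475,::-1],None,fx=2.6,fy=2.6,interpolation=cv2.INTER_CUBIC))
E
```

```text
t70.9 p [0.6533 0.1772 0.2497] F [-0.   0.5 -0.7] T [ 0.05 -0.16  0.07] w0.135
```

View pics/w19c.png

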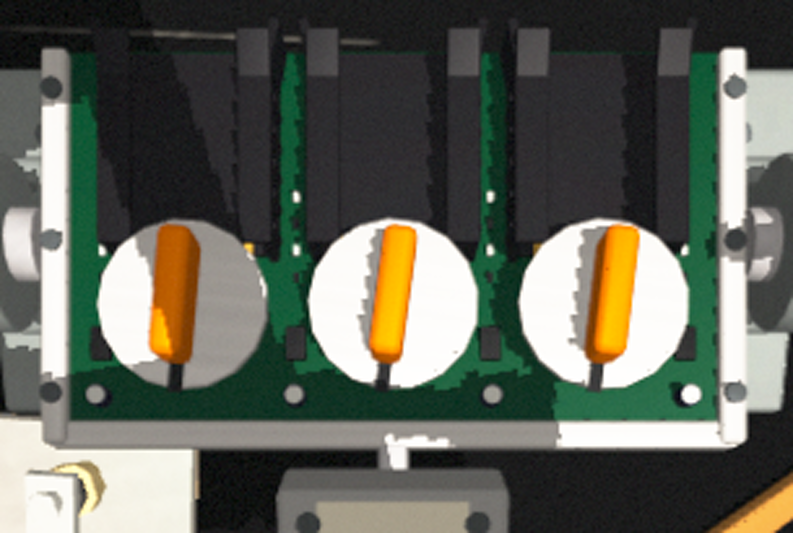

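```bash
cat > tilt.py <<'E'
from h import *
from scipy.optimize import least_squares
def tilt(Ef,pts):  # pts: list of (ul,ur,v) screw pairs mouth,mid,handle at frame x -.0xx,0,+
    p=dict(optics.camera_params("wrist"));p["extrinsics"]=Ef
    # unknown: tilt d, offset n of screw plane above axis, half sep D/2, screw pitch a
    def pt(x,y,d,n,x0,y0): 
        return AX+x0*XH+y0*YH+ (x*np.cos(d)+n*np.sin(d))*XH+ y*YH+(-x*np.sin(d)+n*np.cos(d))*ZH
    def res(q):
        d,x0,y0,n=q; r=[]
        for x,(a,b) in zip((-.05,0,.05),pts):
            for y,u in ((-.0945,a),(.0945,b)):
                pr=proj(p,pt(x,y,d,n,x0,y0)); r+=list(pr-u)
        return r
    s=least_squares(res,[0,0,0,.01]); print("rot(handle down +)",s.x.round(4),"rms",np.sqrt(np.mean(np.square(s.fun))).round(2))
    return s.x
E
python3 - <<'E'
from tilt import *
c=lambda u,v:np.array([170+u/2.6,35+v/2.6])
tilt(np.load("w6.npz")["E"],[(c(35,77),c(747,76)),(c(49,241),c(734,240)),(c(62,394),c(721,393))])
tilt(np.load("w19.npz")["E"],[(c(51,87),c(735,87)),(c(51,240),c(736,240)),(c(51,392),c(735,392))])
E
```

```text
rot(handle down +) [-3.112e-01  4.600e-03  2.000e-04  2.000e-02] rms 5.51
rot(handle down +) [-4.989e-01  8.700e-03  1.000e-04  2.330e-02] rms 3.96
```

```bash
cat > tilt.py <<'E'
from h import *
from scipy.optimize import least_squares
def pt(x,y,d,n): return AX+(x*np.cos(d)+n*np.sin(d))*XH+y*YH+(-x*np.sin(d)+n*np.cos(d))*ZH
c=lambda u,v:np.array([170+u/2.6,35+v/2.6])
V=[("w6.npz",[(c(35,77),c(747,76)),(c(49,241),c(734,240)),(c(62,394),c(721,393))]),
("w19.npz",[(c(51,87),c(735,87)),(c(51,240),c(736,240)),(c(51,392),c(735,392))])]
def fit(V):
    def res(q):
        a,D,n=q[:3];r=[]
        for k,(f,pts) in enumerate(V):
            d,dx,dy=q[3+3*k:6+3*k]
            p=dict(optics.camera_params("wrist"));p["extrinsics"]=np.load(f)["E"]
            for x,ab in zip((-a,0,a),pts):
                for y,u in zip((-D,D),ab): r+=list(proj(p,pt(x,y,d,n)+dx*XH+dy*YH)-u)
            r+=[dx*500,dy*500]
        r.append((n-.006)*300)
        return r
    s=least_squares(res,[.046,.0945,.006]+[0,0,0]*len(V)); print(s.x.round(4),np.sqrt(np.mean(s.fun**2)).round(2)); return s.x
if __name__=="__main__": fit(V)
E
python3 tilt.py
```

```text
[ 4.470e-02  1.004e-01  6.000e-03  3.600e-03 -3.000e-04  2.000e-04
 -2.551e-01  0.000e+00  1.000e-04] 0.2
```

```bash
python3 - <<'E'
from h import *
im=np.load("w19.npz")["im"]
cv2.imwrite("pics/w19k.png",cv2.resize(im[60:200,440:580,::-1],None,fx=4.2,fy=4.2,interpolation=cv2.INTER_CUBIC))
im=np.load("w6.npz")["im"]
cv2.imwrite("pics/w6k.png",cv2.resize(im[60:200,440:580,::-1],None,fx=4.2,fy=4.2,interpolation=cv2.INTER_CUBIC))
E
```

```text
(no output)
```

View pics/w19k.png

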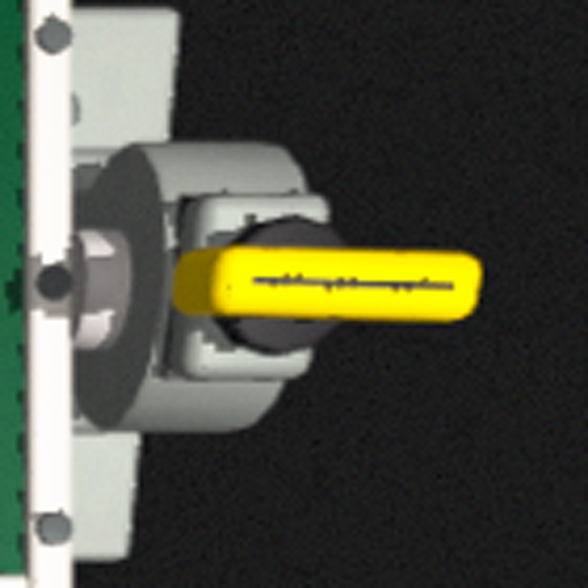

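View pics/w6k.png

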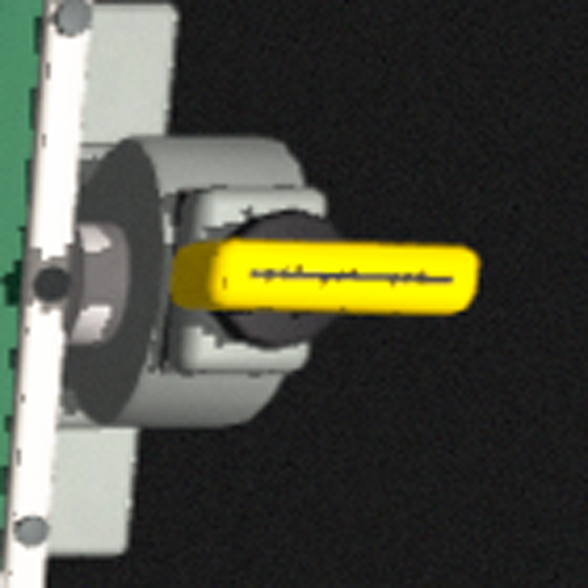

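```bash
python3 - <<'E'
from job import *
# place module on mat, bolt toward +x
t=env.get_state()["eef_pos"].copy()
zg=float(np.load("zg.npy"))
T=np.array([.4605,-.0515,zg+.0005]); q=quat(down(YAW+np.pi/2))
env.move_l(t+ZH*.03,velocity=.2)
env.goto(T+ZH*.08,q); env.move_l(T+ZH*.01,velocity=.15); env.move_l(T,velocity=.05); st("placed"); open_jaws(); env.move_l(T+ZH*.1,velocity=.3)
# unlock
k=np.array([.601,.3145,.138]); y1=np.radians(-12.5)
env.goto(k+ZH*.06,quat(down(y1))); env.move_l(k,velocity=.15); gripper_close(40); st("grip")
for a in (.4,.8,1.2,1.4):
    env.goto(k,quat(down(y1+a))); st(str(a))
open_jaws(); env.move_l(k+ZH*.07,velocity=.25)
shot("wrist","w20.png")
E
```

```text
placed t73.5 p [ 0.4613 -0.0518  0.0301] F [ 1.3 -0.2  0.5] T [ 0.04 -0.3  -0.06] w0.139
grip t79.1 p [0.6018 0.3143 0.138 ] F [ 2.  -0.5 -1.6] T [-0.06 -0.43  0.2 ] w0.113
0.4 t79.6 p [0.6018 0.3143 0.138 ] F [ 3.6 -1.  -2.3] T [-0.17 -0.67  0.07] w0.112
0.8 t80.0 p [0.6018 0.3143 0.138 ] F [ 4.4  0.3 -2.9] T [-0.2  -0.95  0.17] w0.116
1.2 t80.5 p [0.6017 0.3144 0.138 ] F [ 5.6 -2.  -3.3] T [-0.16 -0.98  0.15] w0.110
1.4 t80.8 p [0.6018 0.3144 0.138 ] F [ 5.9 -0.8 -3.3] T [-0.2  -0.99  0.12] w0.111
```

View pics/w20.png

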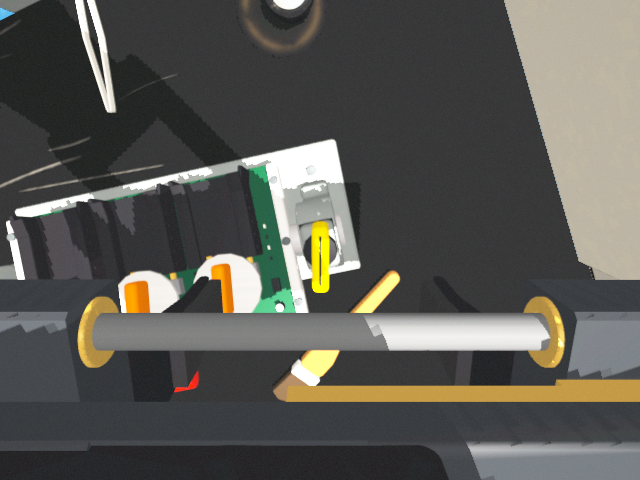

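```bash
python3 - <<'E'
from job import *
gripper_close(10)
t=AX+.084*XH; t[2]=.14; q=quat(down(YAW+np.pi/2))
env.goto(t,q); f0=st()["wrist_force"][2]
for z in (.125,.118,.112,.107,.103,.101,.099,.098,.097,.096,.095,.094):
    t[2]=z; env.move_l(t,velocity=.1); s=env.get_state(); print(z,s["eef_pos"][2].round(4),(s["wrist_force"][2]-f0).round(1))
    if s["wrist_force"][2]-f0>9: break
t[2]=.16; env.move_l(t,velocity=.3)
t=AX+.075*XH; t[2]=.25
env.goto(t,q);open_jaws();st()
p,im=shot("wrist","w21.png"); np.savez("w21.npz",im=im,E=p["extrinsics"])
cv2.imwrite("pics/w21c.png",cv2.resize(im[35:240,170:475,::-1],None,fx=2.6,fy=2.6,interpolation=cv2.INTER_CUBIC))
E
```

```text
t84.9 p [0.6632 0.1762 0.1403] F [ 0.6 -0.5 -0.2] T [ 0.13 -0.15 -0.03] w0.008
0.125 0.1248 0.7
0.118 0.1179 0.0
0.112 0.1116 -0.5
0.107 0.1065 1.1
0.103 0.1026 0.1
0.101 0.1008 0.3
0.099 0.0988 0.5
0.098 0.0979 0.1
0.097 0.097 -0.1
0.096 0.0967 4.3
0.095 0.0966 9.3
 t90.1 p [0.6543 0.1772 0.25  ] F [-0.5  0.3 -0.1] T [ 0.09 -0.12  0.03] w0.994
```

View pics/w21c.png

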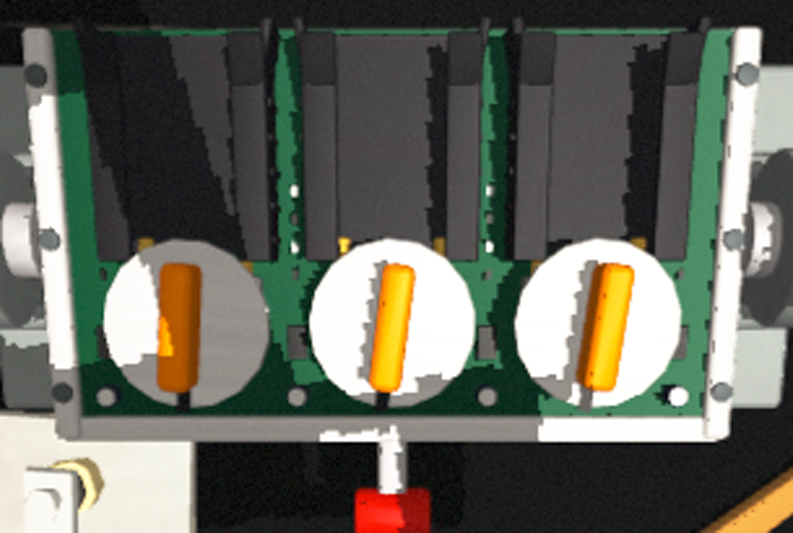

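```bash
python3 - <<'E'
from job import *
k=np.array([.601,.3145,.138]); y0=np.radians(67.5)
env.goto(k+ZH*.05,quat(down(y0))); env.move_l(k,velocity=.2); gripper_close(40)
for a in (.7,1.3,1.6,1.72):
    env.goto(k,quat(down(y0-a))); s=st(str(a))
open_jaws(); env.move_l(k+ZH*.06,velocity=.3)
shot("wrist","w22.png")
# check board level still
t=AX+.075*XH; t[2]=.25
env.goto(t,quat(down(YAW+np.pi/2)))
p,im=shot("wrist","w23.png"); np.savez("w23.npz",im=im,E=p["extrinsics"]);st()
cv2.imwrite("pics/w23c.png",cv2.resize(im[35:240,170:475,::-1],None,fx=2.6,fy=2.6,interpolation=cv2.INTER_CUBIC))
E
```

```text
0.7 t93.1 p [0.6014 0.3151 0.138 ] F [ 1.7  2.3 -1.9] T [ 0.46 -0.39 -0.07] w0.108
1.3 t93.8 p [0.6019 0.3151 0.138 ] F [ 3.8  4.2 -4.2] T [ 0.65 -0.74 -0.02] w0.110
1.6 t94.2 p [0.6018 0.3144 0.1381] F [ 4.2  2.  -2.9] T [ 0.36 -0.78  0.93] w0.136
1.72 t94.4 p [0.6019 0.3148 0.1382] F [ 4.1  3.4 -2.5] T [ 0.56 -0.78  1.32] w0.159
 t98.1 p [0.654  0.1775 0.2495] F [0.2 1.  0.2] T [ 0.09 -0.13 -0.01] w0.999
```

View pics/w23.png

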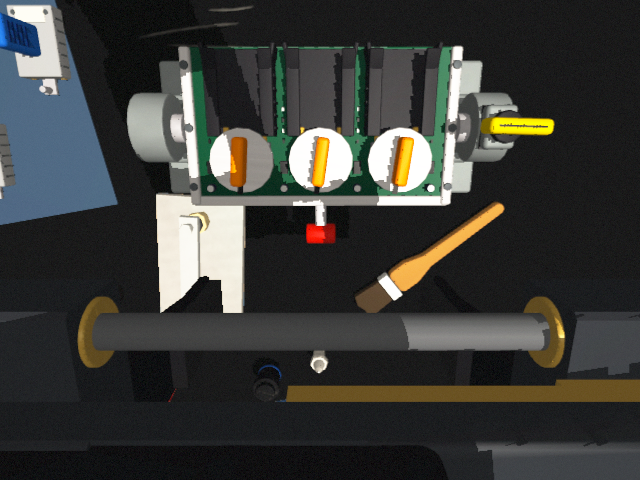

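```bash
cat >> job.py <<'E'
Rf=np.stack([XH,YH,ZH])
def go(x,y,z,v=.1):
    t=AX+x*XH+y*YH; t[2]=z; env.move_l(t,velocity=v); s=env.get_state(); e=s["eef_pos"]-AX
    return s,Rf@s["wrist_force"],np.array([e@XH,e@YH,s["eef_pos"][2]])
E
python3 - <<'E'
from job import *
zg=pick((.4608,-.0517),YAW); np.save("zg.npy",zg)
y=0.; t=AX-.1115*XH; z=zg+.0938; t[2]=z
env.goto(t+ZH*.015,quat(down(YAW+np.pi/2))); st()
go(-.1115,y,z); 
s,f0,e=go(-.093,y,z); print(e,f0)
for x in (-.088,-.084,-.080,-.076):
    s,f,e=go(x,y,z,.05); print(x,e.round(4),(f-f0).round(1))
    if np.linalg.norm(f-f0)>7: break
shot("scene","s24.png",(250,240,350,330),7)
E
```

```text
picked t101.2 p [ 0.4608 -0.0517  0.0293] F [ 0.5 -0.3 -0.3] T [ 0.07 -0.16  0.01] w0.131
up t101.8 p [ 0.4603 -0.0515  0.1289] F [ 0.2  0.9 -1.6] T [ 0.02 -0.12 -0.05] w0.140
 t102.8 p [0.4706 0.2095 0.1374] F [ 0.6 -0.5  0.2] T [ 0.08 -0.2   0.02] w0.015
[-0.09219524 -0.00019639  0.12342178] [-0.14169123  0.67061423 -0.58049262]
-0.088 [-0.088   0.      0.1232] [ 0.3 -0.1  0.1]
-0.084 [-8.380e-02  1.000e-04  1.231e-01] [-0.  -1.   0.6]
-0.08 [-0.0796  0.      0.1231] [-0.4 -0.3  0.6]
-0.076 [-0.0756  0.      0.1231] [-0.2 -0.  -0.1]
```

```bash
python3 - <<'E'
from job import *
go(-.115,0,.125,.2); t=AX-.115*XH; t[2]=.25; env.move_l(t,velocity=.3); open_jaws()
shot("scene","s25.png"); shot("top","t25.png",(180,190,430,340),3.2); p,im=shot("wrist","w25.png"); np.savez("w25.npz",im=im,E=p["extrinsics"]); st()
E
```

```text
t107.1 p [0.4673 0.2109 0.25  ] F [ 0.6 -0.   0.3] T [ 0.1  -0.14  0.01] w0.999
```

View pics/s25.png

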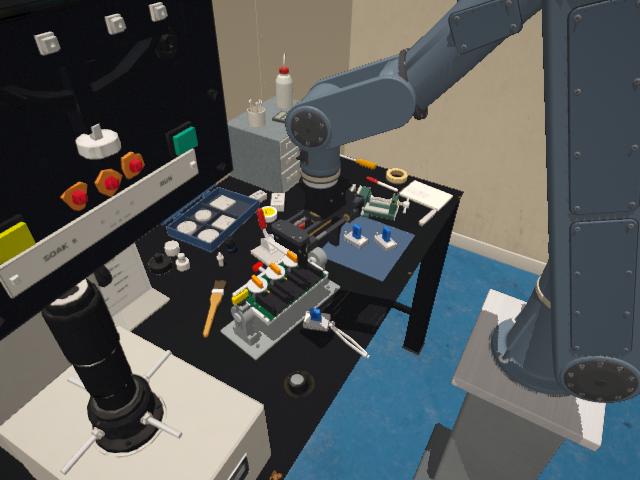

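View pics/w25.png

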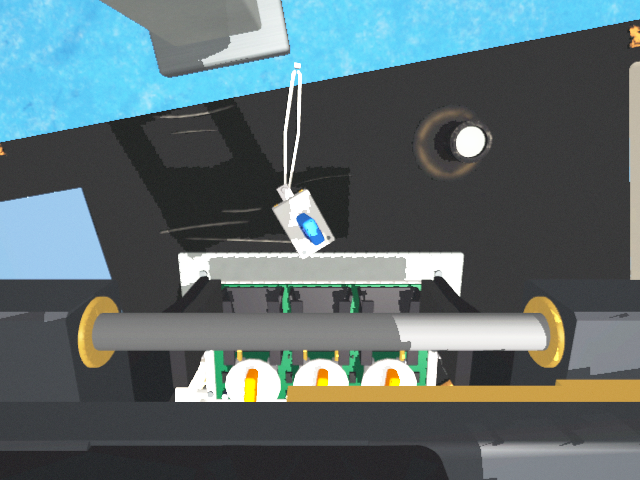

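View pics/t25.png

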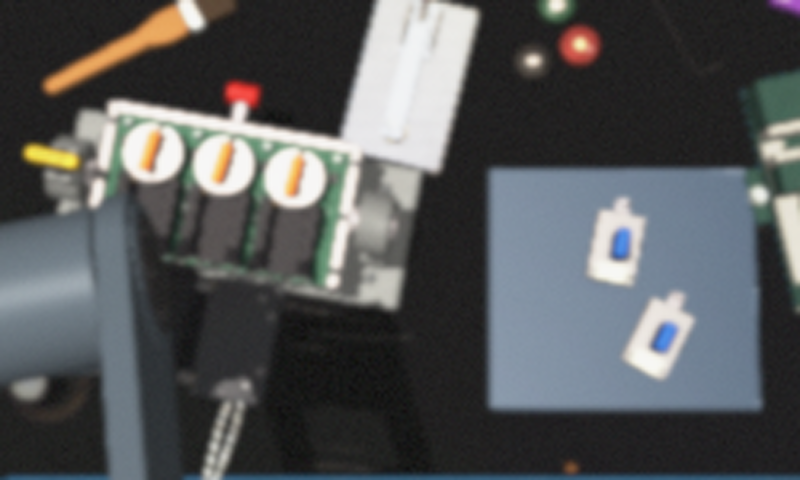

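```bash
python3 - <<'E'
from job import *
im=cv2.imread("pics/s25.png")[:,:,::-1].copy()
print([(a,c) for a,c,_ in blobs(im,(0,150,100),(6,255,255),8,(240,255,290,285))])
p=dict(optics.camera_params("wrist"));d=np.load("w25.npz");p["extrinsics"]=d["E"]
for a,c,m in blobs(d["im"],(100,170,60),(125,255,255),50,(270,190,360,250)): print(a,c,onz(p,c,.046))
cv2.imwrite("pics/w25c.png",cv2.resize(d["im"][50:270,240:370,::-1],None,fx=2.7,fy=2.7,interpolation=cv2.INTER_CUBIC))
q=quat(down(YAW+np.pi/2))
for sl in (1,2,3):
    t=AX-.13*XH+(sl-2)*.058*YH; t[2]=.2; print(sl,t,ik(t,q))
print(ik(np.array([.40,.02,.22]),q))
E
```

```text
[(65, array([256.9, 265.9]))]
266 [310.1 229.3] [0.48192874 0.19833011 0.046     ]
1 [0.44228366 0.15643767 0.2       ] [ 1.01100258e-01  3.53084055e-01  1.83775071e+00 -4.44089210e-16
  9.50757887e-01 -1.29167249e+00]
2 [0.45255457 0.21352102 0.2       ] [ 2.17159937e-01  3.92713611e-01  1.76518295e+00 -4.44089210e-16
  9.83696092e-01 -1.17561281e+00]
3 [0.46282549 0.27060436 0.2       ] [ 3.20529708e-01  4.37969168e-01  1.68002382e+00 -4.44089210e-16
  1.02359967e+00 -1.07224303e+00]
[-2.30872171e-01  2.29027133e-01  1.96545695e+00 -4.44089210e-16
  9.47108567e-01 -1.62364491e+00]
```

View pics/w25c.png

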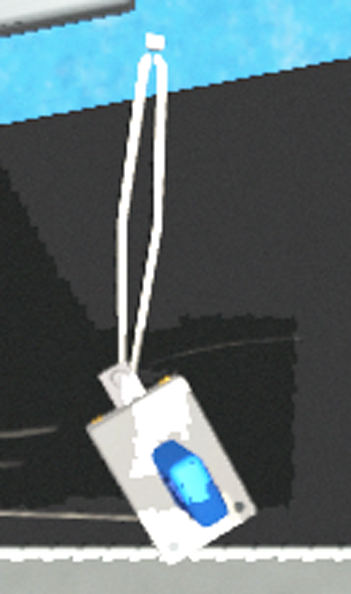

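```bash
python3 - <<'E'
from job import *
p=dict(optics.camera_params("wrist"));d=np.load("w25.npz");p["extrinsics"]=d["E"]
cr=lambda c:(240+c[0]/2.7,50+c[1]/2.7)
r=pose(p,[cr(c) for c in ((258,512),(172,563),(87,418),(180,377))],.016); print(r[0],np.degrees(r[1:3]),r[3:])
g=np.array([r[0][0]+.0005,r[0][1]+.0005,.0585]); yw=(r[1]+r[2])/2; yw=r[1]
psi=yw+np.pi/2; psi=(psi+np.pi)%(2*np.pi)-np.pi; print("psi",np.degrees(psi))
np.save("gA.npy",np.r_[g,psi])
def P(th,up):
    Rm=tilt_for(psi,np.radians(th)); return g+PZ*Rm[:,2]+up*ZH, quat(Rm)
for a in ((20,.14),(38,.14),(38,.08),(38,.04),(38,.02),(38,.0)): print(a,np.round(ik(*P(*a)),2))
E
```

```text
[0.48198269 0.19193933] [-160.99852863 -162.41695399] (np.float64(0.06185928669010547), np.float64(0.03828120148959455))
psi -70.99852862572983
(20, 0.14) [0.12 0.36 1.99 0.16 0.46 1.23]
(38, 0.14) [ 0.07  0.39  2.22  2.16  0.19 -0.8 ]
(38, 0.08) [ 0.07  0.56  2.27  2.69  0.37 -1.35]
(38, 0.04) [ 0.07  0.68  2.29  2.81  0.5  -1.48]
(38, 0.02) [ 0.07  0.75  2.3   2.85  0.57 -1.52]
(38, 0.0) [ 0.07  0.81  2.3   2.87  0.63 -1.56]
```

```bash
python3 - <<'E'
from job import *
v=np.load("gA.npy"); g=np.array([.4822,.1968,.0585]); psi=v[3]
def P(th,up,g=g):
    Rm=tilt_for(psi,np.radians(th)); return g+PZ*Rm[:,2]+up*ZH, quat(Rm)
for a in ((20,.14),(38,.14),(38,.08),(38,.05),(38,.03),(38,.015),(38,.0)):
    env.goto(*P(*a))
s=st("low"); shot("wrist","w26.png"); shot("scene","s26.png",(240,250,370,360),6)
E
```

```text
low t112.5 p [0.4931 0.2006 0.0443] F [ 1.  -0.5  0. ] T [-0.11  0.35  0.02] w1.003
```

View pics/w26.png

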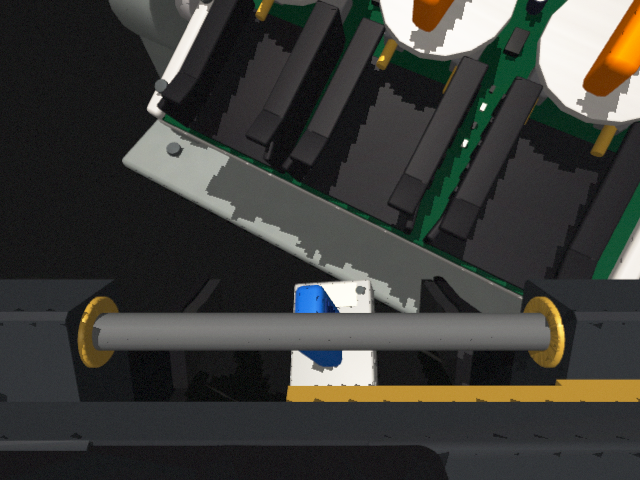

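View pics/s26.png

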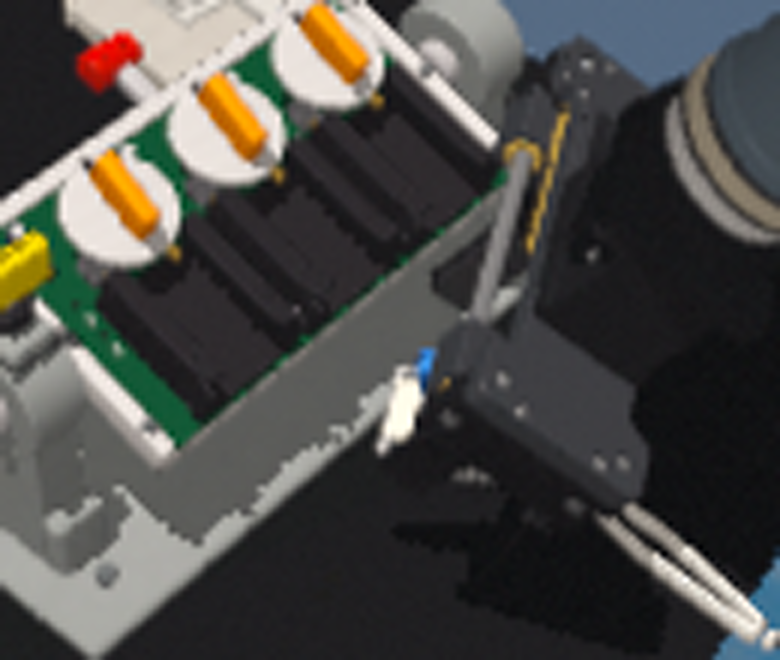

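```bash
python3 - <<'E'
from job import *
v=np.load("gA.npy"); g=np.array([.4822,.1968,.0585]); psi=v[3]
Rm=tilt_for(psi,np.radians(38)); q=quat(Rm)
P=lambda up,g=g:(g+PZ*Rm[:,2]+up*ZH,q)
gripper_close(40); st("closed")
for up in (.02,.05,.09,.14): env.goto(*P(up))
s=st("up")
if s["gripper_width"]>.1:
    g2=np.array([.455,-.045,.0585])
    env.goto(*P(.12,g2))
    for up in (.05,.02,.008): env.goto(*P(up,g2))
    f0=st("low")["wrist_force"][2]
    for up in np.arange(.006,-.007,-.002):
        env.goto(*P(up,g2)); s=env.get_state()
        if s["wrist_force"][2]-f0>2.5: break
    st("down"); open_jaws()
    for up in (.03,.09): env.goto(*P(up,g2))
    st()
E
```

```text
closed t113.9 p [0.4937 0.2008 0.0445] F [-0.9  0.2  3.5] T [ 0.02 -0.11  0.06] w0.134
up t115.2 p [0.4925 0.2006 0.1829] F [-0.  -0.3 -1.5] T [-0.14  0.43  0.03] w0.136
low t117.3 p [ 0.4662 -0.0411  0.0528] F [ 0.1  0.6 -1.4] T [-0.17  0.47 -0.01] w0.132
down t118.8 p [ 0.4659 -0.0412  0.04  ] F [-1.1 -0.5  2.4] T [-0.09  0.2  -0.05] w0.134
 t120.9 p [ 0.466  -0.0414  0.1336] F [-0.1 -0.6  0.7] T [-0.11  0.33 -0.03] w1.003
```

```bash
python3 - <<'E'
from job import *
look("w27.png"); p=optics.camera_params("wrist"); np.savez("w27.npz",E=p["extrinsics"])
im=cv2.imread("pics/w27.png"); cv2.imwrite("pics/w27c.png",cv2.resize(im[130:290,220:420],None,fx=4,fy=3.75,interpolation=cv2.INTER_CUBIC))
gripper_close(10)
q=quat(down(YAW+np.pi/2))
t=AX+.084*XH; t[2]=.15
env.goto(t,q); f0=st()["wrist_force"][2]
for z in (.115,.100,.096,.093,.090,.087,.084,.081):
    t[2]=z; env.move_l(t,velocity=.1); s=env.get_state(); f=s["wrist_force"][2]-f0; print(z,s["eef_pos"][2].round(4),f.round(1))
    if f>20 and s["eef_pos"][2]<.0972 or f>45: break
t[2]=.16; env.move_l(t,velocity=.3)
isc=optics.grab_frame("scene"); print([(a,c) for a,c,_ in blobs(isc,(0,150,100),(6,255,255),8,(240,255,290,285))]); st()
E
```

```text
(182, array([385.7, 184.3]), array([ 0.4515, -0.0465]))
(267, array([270., 196.]), array([ 0.4645, -0.1746]))
(262, array([302.2, 262.3]), array([ 0.5418, -0.1397]))
 t125.5 p [0.6637 0.1745 0.1509] F [-0.5 -0.8  1.1] T [ 0.05 -0.24 -0.03] w0.005
0.115 0.1158 1.6
0.1 0.1003 1.4
0.096 0.0967 3.3
0.093 0.0964 15.7
0.09 0.0961 27.1
[(59, array([256.8, 267.8]))]
 t127.5 p [0.6612 0.1759 0.1591] F [-1.1  0.2 -0.5] T [ 0.08 -0.14  0.03] w0.007
```

View pics/w27c.png

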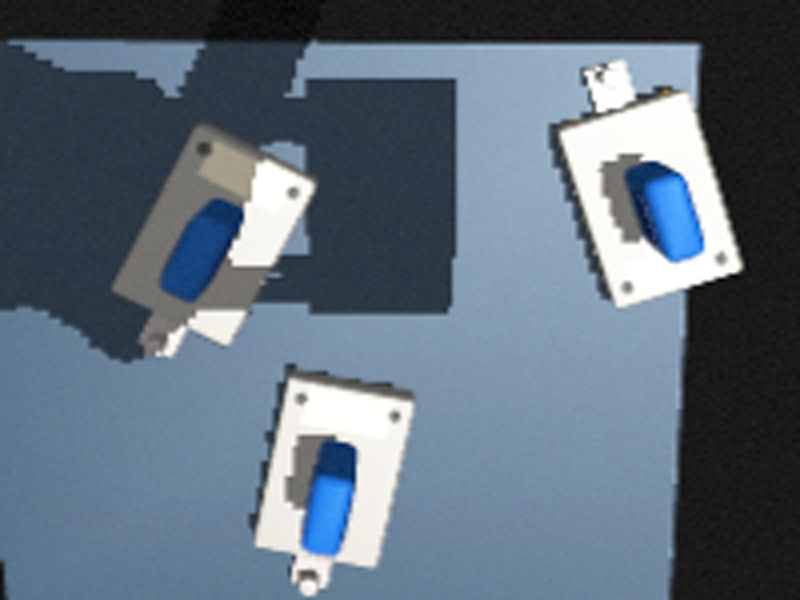

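```bash
cat >> job.py <<'E'
def fetch(xy,yaw):
    t=np.array([xy[0],xy[1],.048-PZ]); q=quat(down(yaw+np.pi/2))
    env.goto(t+ZH*.06,q); env.move_l(t,velocity=.2); gripper_close(40); s=env.get_state(); zg=s["eef_pos"][2]
    env.move_l(t+ZH*.18,velocity=.35); st("up zg %.4f"%zg); return zg
def place(sl,zg,dzs=(.0932,.0943,.0922),full=False):
    y=(sl-2)*.058-.0003; q=quat(down(YAW+np.pi/2))
    t=AX-.112*XH+y*YH; t[2]=zg+.0932+.05
    env.goto(t,q); s=st("over")
    if s["gripper_width"]<.1: print("LOST"); return False
    for dz in dzs:
        z=zg+dz
        s,f0,e=go(-.093,y,z,.15) if dz!=dzs[0] else (go(-.112,y,z,.2),go(-.093,y,z,.15))[1]
        ok=True
        for x in list(np.arange(-.087,-.0315,.007))+[-.031,-.029,-.027]:
            s,f,e=go(x,y,z,.1); df=f-f0
            print(round(x,4),e.round(4),df.round(1))
            if x<-.04 and np.linalg.norm(df)>10: ok=False;break
            if x>=-.04 and df[0]<-4: break
        if ok: break
        print("blocked",dz)
    if not ok: return False
    if full: open_jaws()
    else: gripper_close(3)
    st("rel")
    c=env.get_state()["eef_pos"].copy(); c[2]+=.075; env.move_l(c,velocity=.25); st("lift"); return True
E
python3 - <<'E'
from job import *
open_jaws()
c=env.get_state()["eef_pos"].copy(); c[2]=.22; env.move_l(c,velocity=.4)
zg=fetch((.5435,-.1395),np.radians(-11))
print(place(2,zg,full=True))
E
```

```text
up zg 0.0292 t133.0 p [ 0.5424 -0.1389  0.2085] F [-0.4 -0.1 -1.6] T [ 0.09 -0.14  0.01] w0.136
over t134.3 p [0.4709 0.2093 0.1721] F [-0.4  0.3 -2. ] T [ 0.09 -0.17 -0.02] w0.134
-0.087 [-0.0869 -0.0002  0.1227] [ 0.2 -0.6  0.5]
-0.08 [-0.0794 -0.0002  0.1225] [-0.2  0.6  1.7]
-0.073 [-0.0723 -0.0003  0.1222] [1.2 0.2 0.5]
-0.066 [-0.0651 -0.0003  0.1221] [ 2.5 -0.1 -3.3]
-0.059 [-0.0583 -0.0004  0.1221] [ 2.6  0.1 -4. ]
-0.052 [-0.0517 -0.0004  0.1221] [ 1.9 -1.4 -4.7]
-0.045 [-0.0448 -0.0004  0.1221] [-0.   0.  -5.4]
-0.038 [-0.0377 -0.0004  0.1221] [-1.1 -1.1 -5.5]
-0.031 [-0.0315 -0.0005  0.1221] [-2.5  0.2 -4. ]
-0.029 [-0.0306 -0.0005  0.1221] [-4.8 -0.1 -2.5]
rel t138.9 p [0.5519 0.1953 0.1224] F [-0.2 -0.2  0.4] T [ 0.12 -0.12 -0.02] w0.998
lift t139.3 p [0.5522 0.1954 0.1984] F [-0.5 -0.3  0.3] T [ 0.07 -0.09 -0.02] w0.998
True
```

```bash
python3 - <<'E'
from job import *
p=dict(optics.camera_params("wrist"));p["extrinsics"]=np.load("w27.npz")["E"]
cr=lambda c:(220+c[0]/4,130+c[1]/3.75)
r=pose(p,[cr(c) for c in ((742,267),(620,307),(555,128),(688,90))]); print(r[0],np.degrees(r[1:3]),r[3:]); np.save("A.npy",np.r_[r[0],r[1]])
zg=fetch((.4648,-.1744),np.radians(-27.3))
ok=place(1,zg,dzs=(.0926,.0938)); print(ok)
shot("top","t28.png",(190,215,310,300),6)
shot("scene","s28.png",(215,230,345,340),6)
E
```

```text
[ 0.45394766 -0.04479517] [-160.47214105 -161.75197275] (np.float64(0.05936991353324965), np.float64(0.0391913752617758))
up zg 0.0292 t143.1 p [ 0.4638 -0.1737  0.2085] F [-0.4  0.8 -2. ] T [ 0.13 -0.14  0.03] w0.136
over t144.4 p [0.4603 0.1522 0.1718] F [ 0.4 -0.1 -1.6] T [ 0.09 -0.16  0.03] w0.134
-0.087 [-0.0869 -0.0582  0.1221] [-0.7  0.9  0. ]
-0.08 [-0.0794 -0.0582  0.1218] [1.2 0.3 0.3]
-0.073 [-0.0723 -0.0582  0.1218] [-0.   0.5  1.3]
-0.066 [-0.0653 -0.0583  0.1218] [ 0.7 -0.2 -0.5]
-0.059 [-0.0583 -0.0583  0.1218] [ 0.3 -0.2 -0. ]
-0.052 [-0.0512 -0.0583  0.1218] [ 0.2  1.1 -0.7]
-0.045 [-0.0442 -0.0583  0.1218] [-0.1 -0.2 -0.6]
-0.038 [-0.0372 -0.0582  0.1218] [0.7 0.5 0. ]
-0.031 [-0.0322 -0.0584  0.1214] [-2.9 -0.4  1.6]
-0.029 [-0.0303 -0.0585  0.1214] [-4.1 -0.7  0.4]
rel t147.8 p [0.5416 0.1382 0.1217] F [-4.3  0.4 -1.9] T [0.11 0.43 0.04] w0.138
lift t148.2 p [0.5441 0.1381 0.1986] F [-0.2  0.6 -0.8] T [ 0.07 -0.14  0.01] w0.010
True
```

View pics/s28.png

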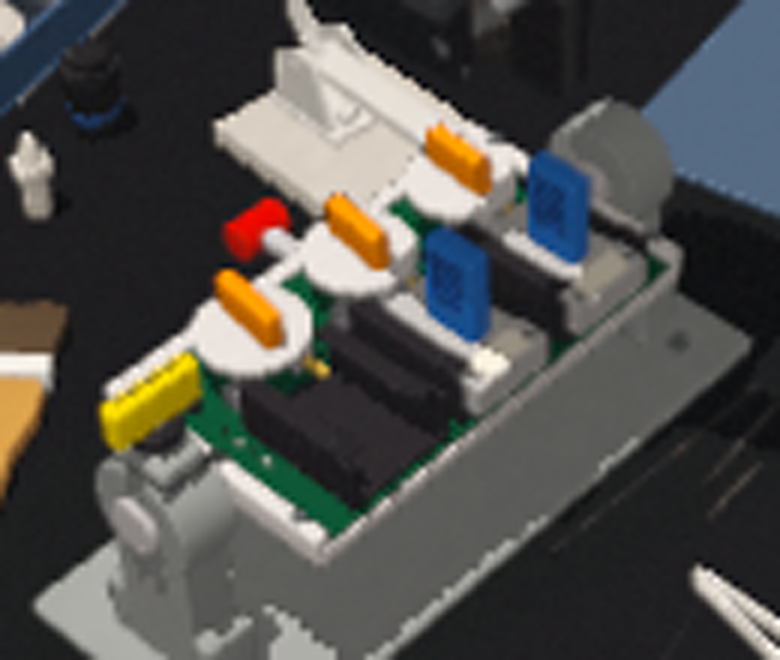

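```bash
python3 - <<'E'
from job import *
open_jaws()
zg=fetch((.4545,-.0455),np.radians(-161))
ok=place(3,zg,dzs=(.0926,.0938)); print(ok)
E
```

```text
up zg 0.0292 t154.1 p [ 0.4536 -0.0452  0.2089] F [ 0.4  0.5 -0.8] T [-0.01  0.02 -0.05] w0.135
over t155.8 p [0.4803 0.2665 0.1716] F [ 0.5 -0.6 -1. ] T [ 0.11 -0.11 -0.  ] w0.136
-0.087 [-0.0868  0.0578  0.1222] [1.8 0.3 1.2]
-0.08 [-0.0794  0.0578  0.1219] [-0.   0.5  0.1]
-0.073 [-0.0723  0.0578  0.1218] [0.5 0.6 1.3]
-0.066 [-0.0653  0.0577  0.1218] [-0.1  0.6  0.2]
-0.059 [-0.0584  0.0577  0.1218] [-0.1  0.1  0.1]
-0.052 [-0.0514  0.0577  0.1218] [-0.7 -0.1 -0.1]
-0.045 [-0.0444  0.0577  0.1218] [0.6 0.7 0.3]
-0.038 [-0.0374  0.0577  0.1218] [-0.2  0.7  0.1]
-0.031 [-0.0314  0.0576  0.1216] [-1.2 -0.4 -0.5]
-0.029 [-0.0301  0.0575  0.1216] [-2.6 -0.3  1.3]
-0.027 [-0.028   0.0575  0.1216] [-3.7  0.5  1.1]
rel t159.4 p [0.5641 0.252  0.1216] F [-3.6  0.3 -0.8] T [ 0.18  0.53 -0.02] w0.139
lift t159.9 p [0.5667 0.2521 0.1987] F [-0.5 -0.3 -0.5] T [ 0.09 -0.13  0.02] w0.007
True
```

```bash
cat >> job.py <<'E'
def cam(n,J0=.75,Jend=3.3,z=.121):
    t=AX+.0225*XH+((n-2)*.058-.0003)*YH; t[2]=z; Q=lambda J:quat(down(YAW+np.pi/2-J))
    open_jaws() if env.get_state()["gripper_width"]<.9 else None
    env.goto(t+ZH*.05,Q(J0)); f0=st("above")["wrist_force"]
    env.move_l(t+ZH*.008,velocity=.2); s=env.get_state()
    if abs((s["wrist_force"]-f0)[2])>5: print("touch",s["wrist_force"])
    env.move_l(t,velocity=.1); st("down"); gripper_close(45); st("closed")
    for J in (1.6,2.4,3.0,Jend): env.goto(t,Q(J)); s=st("J%.2f"%J)
    gripper_close(3); c=t+ZH*.05; env.move_l(c,velocity=.25); st("off")
E
python3 - <<'E'
from job import *
cam(3)
p,im=shot("wrist","w30.png")
shot("scene","s30.png",(215,230,345,340),6)
E
```

```text
above t162.1 p [0.6126 0.2433 0.1709] F [-0.2  0.9 -0.1] T [-0.01 -0.12  0.03] w1.000
down t162.7 p [0.6131 0.2434 0.1216] F [0.6 0.1 0.8] T [-0.02 -0.08  0.01] w0.999
closed t164.0 p [0.6129 0.2433 0.121 ] F [-0.1  0.9 -0. ] T [ 0.06 -0.2  -0.  ] w0.101
J1.60 t164.8 p [0.6129 0.2433 0.121 ] F [-0.4 -1.2 -0.4] T [-0.06 -0.16 -0.02] w0.100
J2.40 t165.6 p [0.6127 0.2432 0.121 ] F [-0.4 -0.6  0.3] T [ 0.03 -0.04  0.03] w0.097
J3.00 t166.2 p [0.6128 0.2434 0.121 ] F [-0.   0.1  0.6] T [ 0.01  0.04 -0.08] w0.093
J3.30 t166.6 p [0.6128 0.2434 0.121 ] F [ 0.3  0.  -0.8] T [0.15 0.09 0.99] w0.109
off t167.2 p [0.614  0.2435 0.1728] F [-0.6 -0.6  0.1] T [0.01 0.03 0.02] w0.013
```

View pics/s30.png

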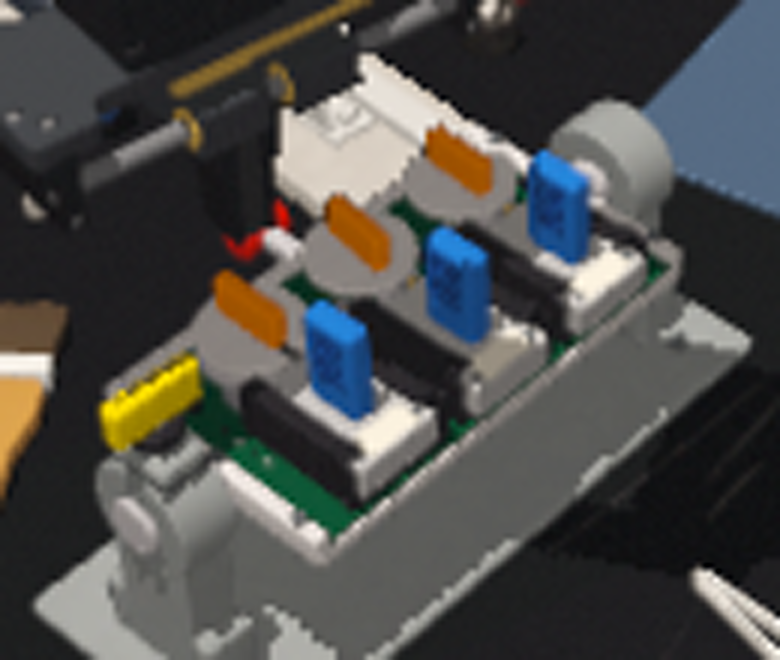

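```bash
python3 - <<'E'
from job import *
cam(2); cam(1)
t=AX+.075*XH; t[2]=.25
env.goto(t,quat(down(YAW+np.pi/2)))
p,im=shot("wrist","w31.png"); np.savez("w31.npz",im=im,E=p["extrinsics"]); st()
cv2.imwrite("pics/w31c.png",cv2.resize(im[35:240,170:475,::-1],None,fx=2.6,fy=2.6,interpolation=cv2.INTER_CUBIC))
shot("scene","s31.png",(215,230,345,340),6)
isc=optics.grab_frame("scene"); print([(a,c) for a,c,_ in blobs(isc,(0,150,100),(6,255,255),8,(240,255,290,285))])
E
```

```text
above t171.0 p [0.6026 0.1863 0.171 ] F [-0.6 -0.1 -0.2] T [ 0.02 -0.12 -0.05] w1.000
down t171.6 p [0.6029 0.1863 0.1215] F [0.5 0.3 0.3] T [ 0.08 -0.15 -0.08] w1.000
closed t172.9 p [0.6025 0.1862 0.121 ] F [ 0.1 -0.3  0.1] T [ 0.02 -0.12 -0.04] w0.099
J1.60 t173.7 p [0.6025 0.1862 0.121 ] F [-1.2  0.1 -0.4] T [ 0.06 -0.07 -0.  ] w0.099
J2.40 t174.5 p [0.6024 0.1861 0.1209] F [-0.8 -0.2 -1.5] T [ 0.01 -0.08  0.23] w0.099
J3.00 t175.1 p [0.6026 0.1863 0.1208] F [ 0.  -0.2 -2.4] T [ 0.07 -0.1  -0.01] w0.098
J3.30 t175.5 p [0.6026 0.1863 0.1209] F [ 0.4  0.7 -1.7] T [ 0.13 -0.09  0.99] w0.112
off t176.1 p [0.6039 0.1864 0.1731] F [-0.1 -0.5 -0.1] T [-0.01  0.04 -0.05] w0.010
above t179.8 p [0.5923 0.1292 0.171 ] F [0.1 0.3 0.5] T [ 0.05 -0.17  0.05] w1.003
down t180.4 p [0.5926 0.1292 0.1216] F [-0.3 -0.2  0.8] T [ 0.01 -0.16 -0.03] w1.001
closed t181.7 p [0.5923 0.1292 0.121 ] F [-0.   0.6  0.6] T [ 0.06 -0.18  0.01] w0.098
J1.60 t182.5 p [0.5923 0.1291 0.121 ] F [-0.4 -0.6 -0.8] T [ 0.05 -0.13 -0.  ] w0.099
J2.40 t183.3 p [0.5922 0.1291 0.1209] F [-1.1  0.1 -1.6] T [-0.01 -0.17  0.14] w0.100
J3.00 t183.9 p [0.5922 0.1291 0.1209] F [-1.1 -0.2 -0.9] T [-0.03 -0.06  0.01] w0.098
J3.30 t184.3 p [0.5922 0.1292 0.1209] F [-0.6  0.  -0.9] T [0.12 0.1  0.97] w0.111
off t184.8 p [0.5937 0.1292 0.1727] F [-0.6 -0.2 -0.5] T [ 0.03  0.02 -0.  ] w0.007
 t187.6 p [0.6542 0.1772 0.2498] F [ 0.8 -1.  -0.6] T [ 0.08 -0.18  0.03] w0.003
[(63, array([256.8, 267.3]))]
```

View pics/w31c.png

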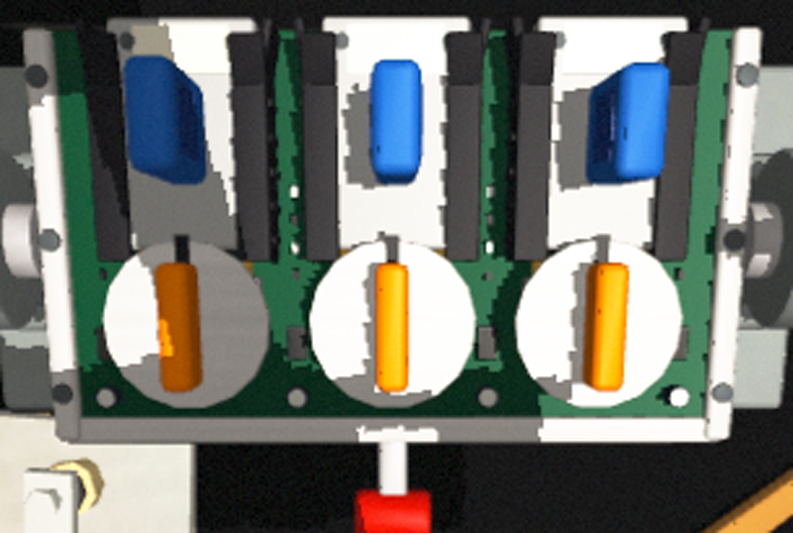

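View pics/s31.png

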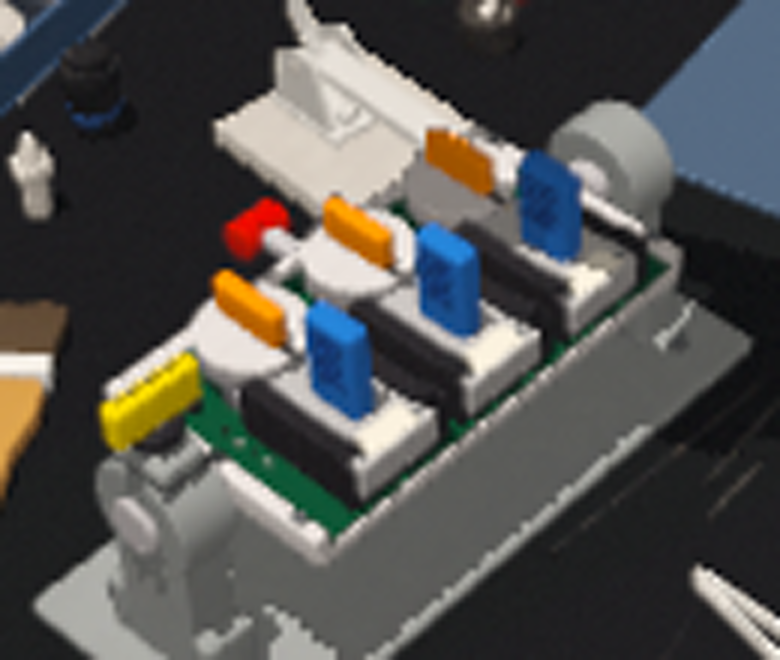

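```bash
python3 - <<'E'
from job import *
d=np.load("w25.npz");p=dict(optics.camera_params("wrist"));p["extrinsics"]=d["E"]
print("tweezers (w25)",[onz(p,c,.004)[:2].round(4) for c in ((297,65),(287,187))])
env.sign_off(); print(env.get_state()["time_s"])
E
```

```text
tweezers (w25) [array([0.3318, 0.2125]), array([0.4436, 0.1803])]
the job is handed in; nothing more can be done
the job is handed in; nothing more can be done
```

I finished the job and handed it in at about 188 s of the 210 s. The tweezers were knocked about 7 mm on the way, so "leave them where they lie" was not fully met.

**Final state, from the last wrist and scene pictures:**
- The board lies sleeves up and level; its screw and handle positions match the level picture taken earlier.
- The yellow knob was turned clockwise until it met a hard stop. Its bar is about 92° from the frame's x axis, which fits 1.6 rad.
- Each of the three modules sits in its own sleeve, bolt end first, all to the same depth.
- All three orange cams were turned half a turn to their stop. Torque rose to about 1 N m there, and their index marks now point to the bolt side.
- The arm is clear of everything.

**What went wrong and what disagreed:**
- **Dropped module:** the same module dropped twice on its way to the sleeves. It either struck the frame's end wheel, or the grip slackened. I picked it up both times and inserted it in the end.
- **Tweezers:** the module landed against them, shifting them by about 7 mm (tail from (0.333, 0.219) to (0.332, 0.2125)). I did not put them back.
- **Board lock:** the board tipped by up to about 0.25 rad although the knob was at its stop.
    - After the first drop I unlocked it, pushed it level and locked it again.
    - After the second drop I pushed it level with the knob still locked, and it may have moved under only a few newtons. I therefore could not confirm how firmly the lock holds.
    - It was level for every insertion and in the final check.
- **Loupe and feeler gauge:** I did not touch the loupe. I never identified the feeler gauge in the pictures, so I have not checked it.

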